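# Pack the specimen case for the courier

### The job

Pack the sample tubes for the courier: lay every tube on the table in a groove of its own in the specimen case, cap towards the lid's tab side, letting it settle into both notches before you let go rather than dropping it in. Then shut the lid fully, and then slide the closed case across the table until its base stands inside the taped outline, turned square with it so that no corner passes the outer edge of the tape. Leave the other things on the table where they are.

Things in the scene. Friction and masses are not known exactly. Their poses are not given: they have to be found in the camera images.
- case: Loose grey specimen case, 0.7 to 1.1 kg, 150 (x) by 280 (y) by 56 mm high, walls 5 mm. Origin: centre of its underside, z up; front (lid tab) at -x, hinge at +x. Two rails along y, 8 mm thick, at x = -27 and +43 mm, tops 34 mm above the underside, each with four 90-degree V notches (40 mm wide at the top, 60 mm apart): four grooves along x. Between the rails 62 mm are free down to the floor.
- lid (a joint): Clear plastic lid, 150 by 280 by 6 mm, hinged along the top of the case's +x wall (hinge line at case x = +75 mm, 56.5 mm above the case's underside); angle in rad: 0 = shut on the rim, 1.57 = standing upright, 1.75 = stop. Its hinge is stiff: it stays at the angle where it is left, and some 2 to 4 N at its free edge move it.
- lid_tab (a point): Centre of the lid's tab, 26 by 80 mm and 8 mm thick, that sticks out past the lid's free edge, 162 mm from the hinge line; it lies at the front when the lid is shut and on top when it stands open.
- outline: Rectangle of white tape stuck flat on the red film, to the right of the case: 220 mm (its x) by 350 mm (its y) over the outside of the tape, tape 15 mm wide. Origin at its centre on the table; the case's sides go parallel to its own, long side to long side.
- tube1_mid (a point): White round sample tube with label and screw cap, lying on the table, 55 g, 128 mm long. The point: on its axis, midway along its bare body (94 mm long, 28 mm diameter), 16 mm above the table when lying there. Its x axis runs along the tube, away from the cap; the blue hexagonal cap (32 mm across flats) covers x = -72 to -48 mm, a hexagonal foot of the same width x = 46 to 56 mm. Absent in some starts.
- tube2_mid (a point): White round sample tube with label and screw cap, lying on the table, 55 g, 128 mm long. The point: on its axis, midway along its bare body (94 mm long, 28 mm diameter), 16 mm above the table when lying there. Its x axis runs along the tube, away from the cap; the blue hexagonal cap (32 mm across flats) covers x = -72 to -48 mm, a hexagonal foot of the same width x = 46 to 56 mm. Absent in some starts.
- tube3_mid (a point): White round sample tube with label and screw cap, lying on the table, 55 g, 128 mm long. The point: on its axis, midway along its bare body (94 mm long, 28 mm diameter), 16 mm above the table when lying there. Its x axis runs along the tube, away from the cap; the blue hexagonal cap (32 mm across flats) covers x = -72 to -48 mm, a hexagonal foot of the same width x = 46 to 56 mm. Absent in some starts.
- tube4_mid (a point): White round sample tube with label and screw cap, lying on the table, 55 g, 128 mm long. The point: on its axis, midway along its bare body (94 mm long, 28 mm diameter), 16 mm above the table when lying there. Its x axis runs along the tube, away from the cap; the blue hexagonal cap (32 mm across flats) covers x = -72 to -48 mm, a hexagonal foot of the same width x = 46 to 56 mm. Absent in some starts.
- groove1 (a point): Where the middle (tube_mid) of a tube seated in groove 1 comes to lie: 34 mm above the underside of the case, 9 mm behind the case's middle, at case y = -90 mm. The groove runs along the case's x; 5 mm off along it still fits; turned the other way round a tube does not fit (the cap meets the back wall).
- groove2 (a point): Where the middle (tube_mid) of a tube seated in groove 2 comes to lie: 34 mm above the underside of the case, 9 mm behind the case's middle, at case y = -30 mm. The groove runs along the case's x; 5 mm off along it still fits; turned the other way round a tube does not fit (the cap meets the back wall).
- groove3 (a point): Where the middle (tube_mid) of a tube seated in groove 3 comes to lie: 34 mm above the underside of the case, 9 mm behind the case's middle, at case y = 30 mm. The groove runs along the case's x; 5 mm off along it still fits; turned the other way round a tube does not fit (the cap meets the back wall).
- groove4 (a point): Where the middle (tube_mid) of a tube seated in groove 4 comes to lie: 34 mm above the underside of the case, 9 mm behind the case's middle, at case y = 90 mm. The groove runs along the case's x; 5 mm off along it still fits; turned the other way round a tube does not fit (the cap meets the back wall).
- corner1 (a point): Foot of the case's front right corner, seen from the robot.
- corner2 (a point): Foot of the case's front left corner, seen from the robot.
- corner3 (a point): Foot of the case's back right corner, seen from the robot.
- corner4 (a point): Foot of the case's back left corner, seen from the robot.
- stamp: Red and black self-inking stamp 62 x 40 x 56 mm, near the tubes. Bystander. Origin at the centre of its underside.
- highlighter: Flat green highlighter pen 130 mm long, 16 mm thick, near the tubes. Bystander. Origin at the centre of its underside.
- cassette: White plastic test cassette 75 x 24 x 7 mm, between the tubes. Bystander. Origin at the centre of its underside.
- phone: Black phone 150 x 72 x 9 mm, near the robot. Bystander. Origin at the centre of its underside.

How it is judged:
By the outcome, as a careful person would: the job done as asked, in the order asked, and still so for the second after the job is handed in, with the robot touching nothing.
Of tube1, tube2, tube3, tube4 only 3 to 4 are there at a start; the rules pass over those that are not, and their reading is None.
At some moment in a run one of tube1, tube2, tube3, tube4, case may be knocked a few centimetres aside while the robot is not near it.
It also fails if it takes over 210 s, if anything falls off the work surface, if the arm or the gripper's body presses on something with over 40 N, if the wrist force passes 120 N, or if a joint passes its speed limit or range.

### The arm

A 6-joint arm with a two-finger parallel gripper is mounted at the origin on the work surface. World frame = base frame: x ahead of the robot, y to its left, z up, the work surface at z = 0. Lengths are in m, angles in rad, forces in N, time in s.
With the tool pointing down it reaches from about 0.35 to 0.875 m from the base axis. Payload 15.5 kg.
Tool frame: the origin (TCP) lies at the very end of the fingers, on their centre line; the grasp point (between the pads) lies 19 mm behind it; z points along the fingers, x is the direction in which the jaws open and shut, and the axes are right-handed (so a half turn about z gives the same grasp; the last joint's range is limited). The gripper opens to 85 mm and grips with 20 to 120 N. Pads are 22 mm wide; open, the fingers measure 114 mm over their backs; the gripper's body (76 mm by 85 mm) begins 54 mm behind the grasp point. The pads swing forward as they close: fully open they stand 13 mm farther back than shut.
Start: joints at [1.069, 0.494, 1.345, -0, 1.302, -0.096], TCP at [0.247, 0.574, 0.231] pointing down, gripper open.
Joint ranges: [-2.91, 2.91], [-0.82, 2.16], [0.22, 2.67], [-1.22, 4.37], [0.12, 2.79], [-3.08, 3.08]. Speed limits (rad/s): [1.89, 1.89, 2.57, 3.01, 3.01, 3.01].

### API

Orientations are given as a 3x3 rotation matrix whose columns are the frame's x, y, z axes.
In Python, from station import arm gives the robot as it stands. The module is installed in compiled form; this text tells all that it offers.
- The arm moves only by the tool carry_out, never from a script. Its argument "targets" is a list of rows, each a list of 7 numbers: the shift along the tool's x, y, z each as a share of 200 mm, from -1 to 1, then the turn, a rotation vector about the tool's x, y, z each as a share of pi/2 rad, from -1 to 1, then the opening, from 0 (shut) to 1 (fully open). A call has 1 to 12 rows; each row shifts and turns the commanded pose from where the row before left it, along the tool's axes as they then stand; what a row does not reach is not made up. A row lasts 1/12 s, in which the tool goes at most 41.7 mm and 7.16 degrees, less where a joint would pass 70% of its speed; a pose out of reach is approached as far as the arm can. A call with a number of a shift or a turn outside -1 to 1 is refused whole. A call with a gripper value outside its range is refused whole. The fingers move at their own pace and stop on an object; the grip force is fixed at half the most. Time passes only in rows, so rows that do not move let the fingers close. It gives the time, the measured TCP pose, the force and the opening at its end, in the units of the state.
- arm.state(): the state, without advancing time (a new reading comes with each control period).
- arm.camera(name): name is "side" or "top"; returns (picture, depth): 480x640x3 uint8, red, green, blue; 480x640 float32, m along the optical axis (not along the pixel's ray), 0 where there is no reading.
- arm.camera_info(name): a dict with "camera_matrix" (3x3 intrinsics, pixels), "k1" (the pictures are not rectified: a ray, as slopes to the right and down, at radius r is drawn at 1 + k1 r^2 times it, then the intrinsics apply), "rvec" (rotation vector, rad) and "tvec" (3), from world to camera coordinates, as OpenCV has them. Camera axes: x right, y down, z forward; pixel columns grow to the right and rows downward; lengths in m; the calibration is good to about 2 mm. A picture is of the moment at which its call begins. camera_info takes no time and is no camera call.
- arm.finish_job(): hands the job in, once; it reports no verdict.
The state is a dict: "time_s": time; "qpos": joint angles; "qvel": joint speeds; "joint_torque": joint torques, N m; "tcp_pos": TCP position; "ee_rot": TCP orientation; "contact_force": force on the tool from outside, world axes, zero at the start; "torque": the same for the moment, N m; "width": opening from 0.0 (shut) to 1.0 (fully open).
Only numpy, scipy, OpenCV 4.12 (cv2) and the standard library are available. Lean on these libraries where they do the work, as an engineer would, in place of code of your own. Each camera call takes 0.05 s, during which the arm holds its last target.

## Working session

There is one attempt and no reset: what is moved stays moved. The work goes in short steps, Python scripts to look and compute and a tool call to move; the robot and the scene stay as the last step left them, time stands still between calls to the robot, and variables do not carry over. Pictures are saved under pics/ and viewed, and the job is handed in when it is done.

Besides the shell and the picture viewer there is one more tool, called after "Request:" as name([rows], argument=value, ...), one row to a line, values as JSON. carry_out: Moves the arm, as the interface text tells. Shift numbers are shares of 200 mm and turn numbers shares of pi/2 rad, none past 1 either way. Its arguments: {"type":"object","properties":{"targets":{"type":"array","items":{"type":"array","items":{"type":"number","minimum":-1,"maximum":1}}}},"required":["targets"]}

```bash
mkdir -p pics; python3 - <<'E'
from station import arm
import cv2,numpy as np
s=arm.state()
for k,v in s.items(): print(k,np.round(v,4).tolist())
for n in("side","top"):
    p,d=arm.camera(n); i=arm.camera_info(n); print(n,i)
    cv2.imwrite(f"pics/{n}0.png",p[:,:,::-1]); np.save(f"{n}0.npy",d); print(d.min(),d.max())
E
```

```text
time_s 0.0
qpos [1.0685, 0.4942, 1.3461, 0.0, 1.3025, -0.0955]
qvel [-0.0008, -0.0004, 0.0014, 0.0004, -0.0005, 0.0005]
joint_torque [0.0036, -88.2145, -38.3876, 0.0004, 0.0099, 0.0001]
tcp_pos [0.2471, 0.5737, 0.2307]
ee_rot [[0.3957, 0.9184, -0.0006], [0.9184, -0.3957, -0.0011], [-0.0012, -0.0002, -1.0]]
contact_force [-0.0079, 0.1352, 0.4062]
torque [0.0346, 0.007, -0.0106]
width 0.9988
side {'camera_matrix': array([[550.85716583,   0.        , 320.72892749],
       [  0.        , 550.85716583, 238.27952297],
       [  0.        ,   0.        ,   1.        ]]), 'k1': -0.08658736117288522, 'rvec': array([ 0.14451229, -2.71254177,  1.44488423]), 'tvec': array([0.54388814, 0.05037527, 1.10933581])}
0.0 3.6160007
top {'camera_matrix': array([[485.19979107,   0.        , 313.66386662],
       [  0.        , 485.19979107, 238.99544528],
       [  0.        ,   0.        ,   1.        ]]), 'k1': 0.02458490859840539, 'rvec': array([ 2.11217493, -2.14466925,  0.17352927]), 'tvec': array([0.03507614, 0.55926103, 0.84298071])}
0.0 1.880211
```

View pics/side0.png

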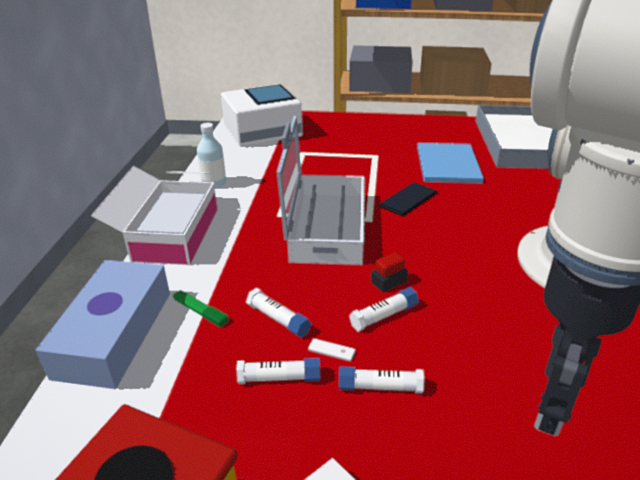

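View pics/top0.png

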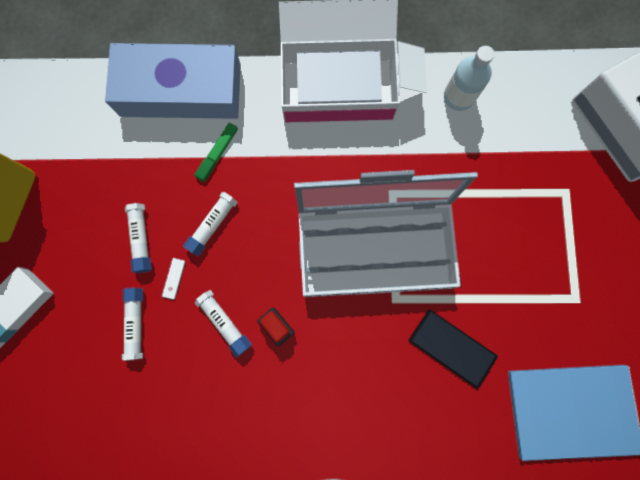

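Four tubes are visible. In the top view they sit around (138,237), (210,223), (132,325) and (223,324), with the case at (380,250). The tape outline spans about x 390–578, y 190–300.

```bash
cat > h.py <<'E'
from station import arm
import cv2,numpy as np
from scipy.spatial.transform import Rotation as R
def cam(n):
    i=arm.camera_info(n); K=i['camera_matrix']; D=np.array([i['k1'],0,0,0,0.]); Rm=cv2.Rodrigues(i['rvec'])[0]
    return K,D,Rm,np.array(i['tvec'],float)
def cloud(n,d):
    K,D,Rm,t=cam(n)
    v,u=np.mgrid[0:480,0:640]
    r=cv2.undistortPoints(np.stack([u,v],-1).reshape(-1,1,2).astype(float),K,D).reshape(480,640,2)
    P=np.dstack([r*d[...,None],d])
    W=(P-t)@Rm
    W[d==0]=np.nan
    return W
def atz(n,uv,z):
    K,D,Rm,t=cam(n)
    r=cv2.undistortPoints(np.array(uv,float).reshape(-1,1,2),K,D).reshape(-1,2)
    dirs=np.c_[r,np.ones(len(r))]@Rm; c=-Rm.T@t
    return c+dirs*((z-c[2])/dirs[:,2])[:,None]
def proj(n,P):
    K,D,Rm,t=cam(n)
    return cv2.projectPoints(np.array(P,float).reshape(-1,1,3),cv2.Rodrigues(Rm)[0],t,K,D)[0].reshape(-1,2)
def snap(tag,names=("top","side")):
    o={}
    for n in names:
        p,d=arm.camera(n); cv2.imwrite(f"pics/{n}_{tag}.png",p[:,:,::-1]); np.save(f"{n}_{tag}.npy",d); o[n]=(p,d)
    return o
def tubes(p,W):
    """blue caps & white bodies on red film from top; returns list (mid,xaxis angle)"""
    p=p.astype(int); r,g,b=p[...,0],p[...,1],p[...,2]
    ok=np.isfinite(W[...,2])&(W[...,0]>0.3)&(W[...,0]<0.85)&(W[...,1]>0.05)
    blue=ok&(b>r+25)&(b>g+10)&(b>60)&(W[...,2]>0.004)&(W[...,2]<0.1)
    n,l,st,c=cv2.connectedComponentsWithStats(blue.astype(np.uint8))
    return [(c[i],st[i,4],np.nanmedian(W[l==i],0)) for i in range(1,n) if st[i,4]>40]
E
python3 - <<'E'
from h import *
d=np.load('top0.npy');W=cloud('top',d);p=cv2.imread('pics/top0.png')[:,:,::-1]
for uv in [(300,400),(500,450),(200,400),(520,250),(100,250),(200,165)]: print(uv,np.round(W[uv[1],uv[0]],4))
for c,a,m in tubes(p,W): print(c,a,np.round(m,3))
print('objects')
m=(W[...,2]>0.005)&(W[...,0]<0.78)&(W[...,0]>0.25)&(W[...,2]<.15)
n,l,st,c=cv2.connectedComponentsWithStats(m.astype(np.uint8))
for i in range(1,n):
    if st[i,4]>60: print(st[i],np.round(np.nanmean(W[l==i],0),3),np.nanmax(W[l==i][:,2]).round(4))
# tape
print(atz('top',[(390,189),(570,189),(580,302),(391,304)],0).round(3))
d=np.load('side0.npy');Ws=cloud('side',d)
for uv in [(500,300),(300,430),(330,170),(420,250)]: print(uv,np.round(Ws[uv[1],uv[0]],4))
E
```

```text
(300, 400) [ 0.2695  0.0562 -0.0023]
(500, 450) [ 0.1815 -0.2992  0.0014]
(200, 400) [nan nan nan]
(520, 250) [ 0.5399 -0.3663  0.0029]
(100, 250) [ 5.531e-01  4.392e-01 -2.000e-04]
(200, 165) [0.7156 0.2468 0.0161]
[174.30694143 101.98969631] 3688 [0.824 0.287 0.068]
[193.54464286 245.48660714] 224 [0.554 0.251 0.032]
[140.64638783 263.96577947] 263 [0.521 0.348 0.031]
[132.32608696 294.66956522] 230 [0.464 0.361 0.032]
[  1.77083333 330.        ] 48 [0.405 0.589 0.036]
[239.54339623 345.33962264] 265 [0.371 0.163 0.031]
objects
[ 592  104   48   78 2343] [ 0.736 -0.547  0.058] 0.1151
[194 134  40  48 649] [0.733 0.222 0.015] 0.0208
[   0  154   35   89 1905] [0.654 0.585 0.05 ] 0.1142
[  296   188   170   109 12815] [ 0.557 -0.092  0.037] 0.15
[ 183  192   55   65 1102] [0.595 0.223 0.028] 0.0372
[ 125  203   27   70 1186] [0.571 0.357 0.028] 0.0372
[163 259  22  41 479] [0.495 0.294 0.008] 0.0127
[   0  268   53   79 2287] [0.458 0.565 0.031] 0.0417
[ 121  288   22   72 1239] [0.414 0.36  0.028] 0.0373
[ 195  291   57   67 1197] [0.409 0.194 0.028] 0.0369
[257 308  38  39 778] [0.402 0.097 0.047] 0.062
[ 408  310   90   79 3280] [ 0.359 -0.225  0.01 ] 0.0154
[ 508  365  128   47 5242] [ 0.287 -0.43   0.016] 0.0236
[[ 0.665 -0.125  0.   ]
 [ 0.659 -0.474  0.   ]
 [ 0.44  -0.47   0.   ]
 [ 0.441 -0.117  0.   ]]
(500, 300) [ 0.1947  0.1335 -0.0014]
(300, 430) [ 0.5258  0.4555 -0.002 ]
(330, 170) [ 0.5645 -0.3689 -0.0015]
(420, 250) [ 3.389e-01 -1.470e-02 -2.000e-04]
```

```bash
cat >> h.py <<'E'
def findtubes(p,W,zlo=0.02,zhi=0.045,xr=(0.3,0.78),yr=(0.08,0.5)):
    q=p.astype(int); r,g,b=q[...,0],q[...,1],q[...,2]
    m=(W[...,2]>zlo)&(W[...,2]<zhi)&(W[...,0]>xr[0])&(W[...,0]<xr[1])&(W[...,1]>yr[0])&(W[...,1]<yr[1])
    n,l,st,c=cv2.connectedComponentsWithStats(m.astype(np.uint8))
    out=[]
    for i in range(1,n):
        if st[i,4]<400: continue
        P=W[l==i]; bl=((b>r+25)&(b>g+5))[l==i]
        if bl.sum()<40: continue
        xy=P[:,:2]; c0=xy.mean(0); u,s,vt=np.linalg.svd(xy-c0); 
        (cx,cy),(w,h),ang=cv2.minAreaRect((xy*1000).astype(np.float32))
        a=vt[0]
        if (xy[bl].mean(0)-c0)@a>0: a=-a
        t=(xy-c0)@a; pp=(xy-c0)@np.array([-a[1],a[0]])
        L=(t.min(),t.max()); mid0=c0+a*(L[0]+L[1])/2+np.array([-a[1],a[0]])*(pp.min()+pp.max())/2*0
        out.append(dict(mid=mid0+a*0.008,ang=np.degrees(np.arctan2(a[1],a[0])),L=L[1]-L[0],wd=pp.max()-pp.min(),uv=c[i],zmax=np.percentile(P[:,2],98)))
    return out
E
python3 - <<'E'
from h import *
d=np.load('top0.npy');W=cloud('top',d);p=cv2.imread('pics/top0.png')[:,:,::-1]
for t in findtubes(p,W): print({k:np.round(v,4) for k,v in t.items()})
im=cv2.resize(p[160:320,280:600][:,:,::-1],None,fx=2.5,fy=2.5,interpolation=cv2.INTER_CUBIC); cv2.imwrite('pics/casezoom0.png',im)
s=cv2.imread('pics/side0.png'); cv2.imwrite('pics/casezoom0s.png',cv2.resize(s[110:280,240:440],None,fx=3,fy=3,interpolation=cv2.INTER_CUBIC))
E
```

```text
{'mid': array([0.6035, 0.2184]), 'ang': np.float64(-34.37), 'L': np.float64(0.1291), 'wd': np.float64(0.0357), 'uv': array([208.7194, 224.0178]), 'zmax': np.float64(0.0353)}
{'mid': array([0.581 , 0.3595]), 'ang': np.float64(9.1597), 'L': np.float64(0.1301), 'wd': np.float64(0.0366), 'uv': array([137.1841, 237.2093]), 'zmax': np.float64(0.0353)}
{'mid': array([0.4053, 0.3608]), 'ang': np.float64(-178.3093), 'L': np.float64(0.1273), 'wd': np.float64(0.0348), 'uv': array([131.2428, 322.4883]), 'zmax': np.float64(0.035)}
{'mid': array([0.4165, 0.2009]), 'ang': np.float64(38.1642), 'L': np.float64(0.1275), 'wd': np.float64(0.0353), 'uv': array([222.6526, 323.9973]), 'zmax': np.float64(0.0348)}
```

View pics/casezoom0.png

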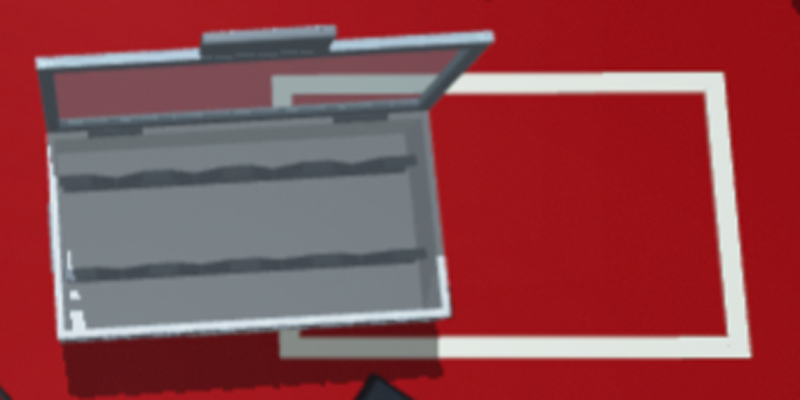

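View pics/casezoom0s.png

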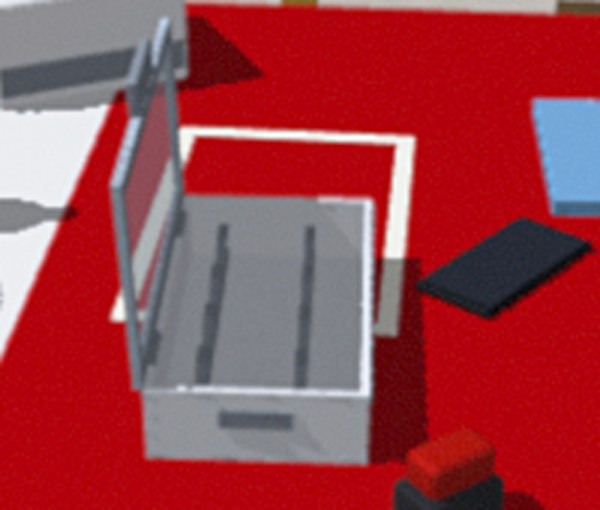

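```bash
cat >> h.py <<'E'
from scipy.optimize import least_squares
def case_pts(pose,pts):
    x,y,a=pose; c,s=np.cos(a),np.sin(a); P=np.array(pts,float)
    return np.c_[x+c*P[:,0]-s*P[:,1], y+s*P[:,0]+c*P[:,1], P[:,2]]
def fitcase(obs,x0=(0.53,-0.05,0)):
    """obs: list (cam,(u,v),(px,py,pz))"""
    def f(x): return np.concatenate([proj(n,case_pts(x,[q]))[0]-np.array(uv) for n,uv,q in obs])
    r=least_squares(f,x0,loss='soft_l1'); return r.x,r.fun.reshape(-1,2)
E
python3 - <<'E'
from h import *
F=-.075;B=.075;L=.14;Z=.056
obs=[('top',(303.6,295.2),(F,L,Z)),('top',(460,286.4),(F,-L,Z)),
('side',(364,241.7),(F,L,Z)),('side',(363.3,264.3),(F,L,0)),('side',(289,262.7),(B,L,0)),('side',(364.3,176.7),(F,-L,Z))]
x,r=fitcase(obs);print(x.round(4),np.degrees(x[2]));print(r.round(1))
x,r=fitcase(obs[:2]);print('top',x.round(4),np.degrees(x[2]));
x,r=fitcase(obs[2:]);print('side',x.round(4),np.degrees(x[2]));
o=[(388.7,190.5),(569.5,189),(580.5,302.8),(391.5,303.2)]
Pw=atz('top',o,0);print(Pw.round(4),Pw.mean(0).round(4)); 
so=[proj('side',Pw)];print(so)
E
```

```text
[ 0.5372 -0.0893  0.045 ] 2.5766549211370524
[[-0.7  0.5]
 [-0.1 -0. ]
 [-0.3 -0.3]
 [-0.4 -0. ]
 [ 0.4 -0.7]
 [-0.2 -0.9]]
top [ 0.5377 -0.0903  0.0418] 2.392858023110658
side [ 0.5369 -0.0877  0.0453] 2.5977787748362955
[[ 0.6624 -0.1221  0.    ]
 [ 0.6588 -0.4729  0.    ]
 [ 0.4389 -0.4704  0.    ]
 [ 0.4426 -0.1184  0.    ]] [ 0.5507 -0.2959  0.    ]
[array([[277.45525581, 215.85839083],
       [300.67325581, 151.7403929 ],
       [378.11462627, 155.03219579],
       [372.42166151, 221.3657639 ]])]
```

```bash
cat >> h.py <<'E'
def yaw(): 
    r=arm.state()['ee_rot']; return np.degrees(np.arctan2(r[1][0],r[0][0]))
def plan(xy=None,z=None,yw=None):
    """print turn share total about tool z (+ = yaw down), then shift in tool axes AFTER the turn"""
    s=arm.state(); p=np.array(s['tcp_pos']); y0=yaw(); yt=y0 if yw is None else yw
    dy=(yt-y0+180)%360-180
    t=np.array([p[0],p[1],p[2]]); 
    if xy is not None: t[:2]=xy
    if z is not None: t[2]=z
    d=t-p; a=np.radians(y0+dy); X=np.array([np.cos(a),np.sin(a)]);Y=np.array([np.sin(a),-np.cos(a)])
    print('t',round(s['time_s'],2),'pos',p.round(4),'yaw',round(y0,2),'F',np.round(s['contact_force'],1),'w',round(float(s['width']),3),'q6',round(s['qpos'][5],2))
    print('turn total share',round(-dy/90,4),'rows>=',round(abs(dy)/7.16,1),' shift shares total x,y,z:',(d[:2]@X/.2).round(4),(d[:2]@Y/.2).round(4),(-d[2]/.2).round(4))
CASE=(0.5372,-0.0893,0.045)
def groove(n,case=CASE): return case_pts(case,[(0.009,-0.15+0.06*n,0.034)])[0]
E
python3 - <<'E'
from h import *
plan((0.581,.3595),0.1,99.16)
for n in (1,2,3,4): print(n,groove(n).round(4))
E
```

```text
t 0.1 pos [0.2471 0.5737 0.2308] yaw 66.7 F [ 0.6  0.2 -0.3] w 0.999 q6 -0.1
turn total share -0.3607 rows>= 4.5  shift shares total x,y,z: -1.3232 1.4775 0.6538
1 [ 0.5502 -0.1788  0.034 ]
2 [ 0.5475 -0.1189  0.034 ]
3 [ 0.5448 -0.0589  0.034 ]
4 [0.5421 0.001  0.034 ]
```

Request:
carry_out([
  [0,0,0.08,0,0,-0.072,0.65],
  [0,0,0.08,0,0,-0.072,0.65],
  [0,0,0.08,0,0,-0.072,0.65],
  [0,0,0.08,0,0,-0.072,0.65],
  [0,0,0.08,0,0,-0.072,0.65],
  [0,0,0,0,0,0,0.65],
])

```text
time_s: 0.6
tcp_pos: [0.2464, 0.5724, 0.1481]
ee_rot: [[-0.164, 0.986, -0.002], [0.986, 0.164, -0.004], [-0.004, -0.003, -1.0]]
contact_force: [-0.2, -0.5, 0.2]
width: 0.651
```

Request:
carry_out([
  [-0.12,0.134,0,0,0,0,0.65],
  [-0.12,0.134,0,0,0,0,0.65],
  [-0.12,0.134,0,0,0,0,0.65],
  [-0.12,0.134,0,0,0,0,0.65],
  [-0.12,0.134,0,0,0,0,0.65],
  [-0.12,0.134,0,0,0,0,0.65],
  [-0.12,0.134,0,0,0,0,0.65],
  [-0.12,0.134,0,0,0,0,0.65],
  [-0.12,0.134,0,0,0,0,0.65],
  [-0.12,0.134,0,0,0,0,0.65],
  [-0.12,0.134,0,0,0,0,0.65],
  [0,0,0,0,0,0,0.65],
])

```text
time_s: 1.6
tcp_pos: [0.5856, 0.3562, 0.1521]
ee_rot: [[-0.15, 0.989, 0.003], [0.989, 0.15, -0.0], [-0.001, 0.003, -1.0]]
contact_force: [-0.8, -0.9, 0.8]
width: 0.651
```

```bash
python3 - <<'E'
from h import *
plan((0.581,.3595),0.004,99.16)
o=snap('a')
W=cloud('top',o['top'][1])
for t in findtubes(o['top'][0],W): print({k:np.round(v,4) for k,v in t.items()})
E
```

```text
t 1.6 pos [0.5856 0.3562 0.1521] yaw 98.61 F [-0.8 -0.9  0.8] w 0.651 q6 -1.26
turn total share -0.0061 rows>= 0.1  shift shares total x,y,z: 0.02 -0.0198 0.7405
{'mid': array([0.6035, 0.2185]), 'ang': np.float64(-34.4117), 'L': np.float64(0.129), 'wd': np.float64(0.034), 'uv': array([208.822 , 223.8505]), 'zmax': np.float64(0.0348)}
{'mid': array([0.581 , 0.3581]), 'ang': np.float64(7.0477), 'L': np.float64(0.13), 'wd': np.float64(0.0347), 'uv': array([138.0324, 240.5365]), 'zmax': np.float64(0.0348)}
{'mid': array([0.4052, 0.3609]), 'ang': np.float64(-178.1957), 'L': np.float64(0.1272), 'wd': np.float64(0.0329), 'uv': array([131.1537, 322.5088]), 'zmax': np.float64(0.0347)}
{'mid': array([0.4166, 0.201 ]), 'ang': np.float64(38.1357), 'L': np.float64(0.1278), 'wd': np.float64(0.0341), 'uv': array([222.5944, 323.9487]), 'zmax': np.float64(0.0347)}
```

View pics/side_a.png

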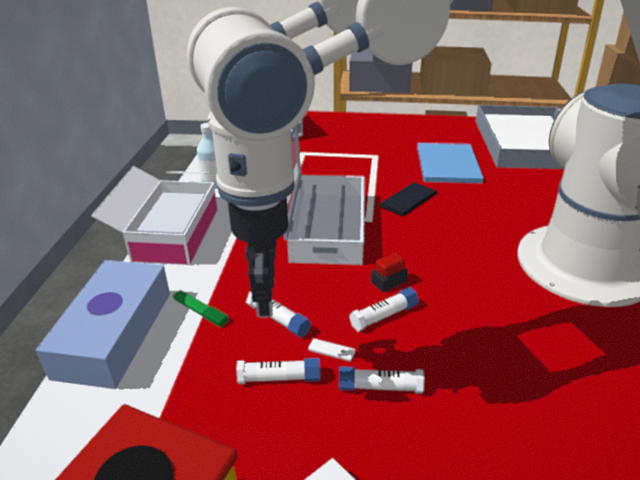

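The side view shows the gripper above the tube at (278,312), lined up with it. The other objects haven't moved.

Request:
carry_out([
  [0.02,-0.02,0.1,0,0,-0.006,0.65],
  [0,0,0.12,0,0,0,0.65],
  [0,0,0.12,0,0,0,0.65],
  [0,0,0.12,0,0,0,0.65],
  [0,0,0.1,0,0,0,0.65],
  [0,0,0.08,0,0,0,0.65],
  [0,0,0.05,0,0,0,0.65],
  [0,0,0.025,0,0,0,0.65],
  [0,0,0.01,0,0,0,0.65],
  [0,0,0,0,0,0,0.65],
  [0,0,0,0,0,0,0.65],
])

```text
time_s: 2.62
tcp_pos: [0.5759, 0.3636, 0.0073]
ee_rot: [[-0.167, 0.986, 0.001], [0.986, 0.167, 0.001], [0.0, 0.001, -1.0]]
contact_force: [-0.6, 0.1, 0.2]
width: 0.652
```

```bash
python3 - <<'E'
from h import *
plan((0.581,.3595),0.004,99.16)
o=snap('b',('side',))
cv2.imwrite('pics/sb.png',cv2.resize(o['side'][0][200:400,180:400,::-1],None,fx=3,fy=3))
E
```

```text
t 2.62 pos [0.5759 0.3636 0.0073] yaw 99.62 F [-0.6  0.1  0.2] w 0.652 q6 -1.26
turn total share 0.0051 rows>= 0.1  shift shares total x,y,z: -0.0245 0.022 0.0164
```

View pics/sb.png

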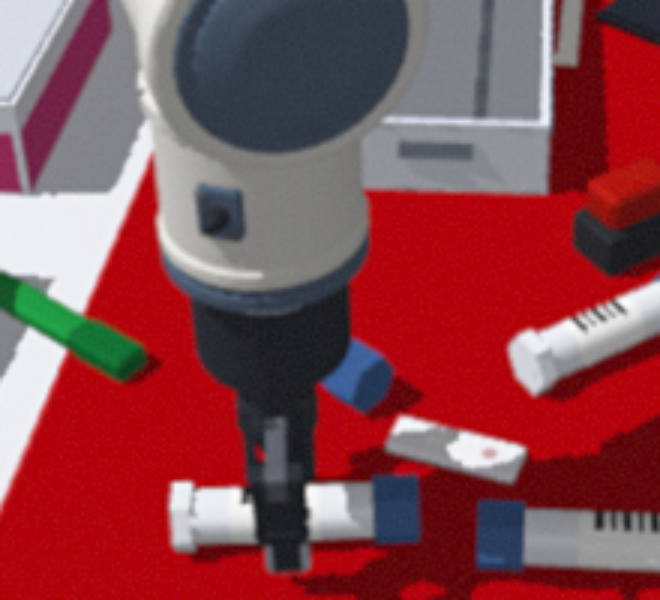

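Request:
carry_out([
  [-0.0245,0.022,0.015,0,0,0.005,0.65],
  [0,0,0,0,0,0,0.65],
  [0,0,0,0,0,0,0],
  [0,0,0,0,0,0,0],
  [0,0,0,0,0,0,0],
  [0,0,0,0,0,0,0],
  [0,0,0,0,0,0,0],
  [0,0,0,0,0,0,0],
  [0,0,0,0,0,0,0],
])

```text
time_s: 3.42
tcp_pos: [0.5808, 0.3591, 0.0036]
ee_rot: [[-0.16, 0.987, 0.0], [0.987, 0.16, 0.0], [-0.0, 0.0, -1.0]]
contact_force: [-0.4, -1.1, 5.9]
width: 0.305
```

```bash
python3 - <<'E'
from h import *
plan((0.581,.3595),0.004,99.16)
plan(groove(4)[:2],0.13,92.58)
E
```

```text
t 3.42 pos [0.5808 0.3591 0.0036] yaw 99.18 F [-0.4 -1.1  5.9] w 0.305 q6 -1.26
turn total share 0.0003 rows>= 0.0  shift shares total x,y,z: 0.0017 0.0011 -0.0018
t 3.42 pos [0.5808 0.3591 0.0036] yaw 99.18 F [-0.4 -1.1  5.9] w 0.305 q6 -1.26
turn total share 0.0734 rows>= 0.9  shift shares total x,y,z: -1.7801 -0.2739 -0.6318
```

Request:
carry_out([
  [0,0,-0.05,0,0,0,0],
  [0,0,-0.1,0,0,0,0],
  [0,0,-0.16,0,0,0.037,0],
  [0,0,-0.16,0,0,0.037,0],
  [0,0,-0.16,0,0,0,0],
  [0,-0.09,0,0,0,0,0],
  [0,-0.09,0,0,0,0,0],
  [0,-0.09,0,0,0,0,0],
  [0,0,0,0,0,0,0],
  [0,0,0,0,0,0,0],
])

```text
time_s: 4.25
tcp_pos: [0.5262, 0.3569, 0.13]
ee_rot: [[-0.045, 0.999, 0.0], [0.999, 0.045, 0.0], [0.0, 0.0, -1.0]]
contact_force: [1.1, -0.0, -0.7]
width: 0.302
```

```bash
python3 - <<'E'
from h import *
plan(groove(4)[:2],0.13,92.58)
o=snap('c')
W=cloud('top',o['top'][1])
for t in findtubes(o['top'][0],W): print({k:np.round(v,4) for k,v in t.items()})
E
```

```text
t 4.25 pos [0.5262 0.3569 0.13  ] yaw 92.56 F [ 1.1 -0.  -0.7] w 0.302 q6 -1.11
turn total share -0.0002 rows>= 0.0  shift shares total x,y,z: -1.7812 -0.0004 0.0002
{'mid': array([0.6034, 0.2184]), 'ang': np.float64(-34.3495), 'L': np.float64(0.1291), 'wd': np.float64(0.0342), 'uv': array([208.9043, 223.8564]), 'zmax': np.float64(0.0347)}
{'mid': array([0.4052, 0.3607]), 'ang': np.float64(-178.0888), 'L': np.float64(0.1273), 'wd': np.float64(0.035), 'uv': array([131.2716, 322.6969]), 'zmax': np.float64(0.0346)}
{'mid': array([0.4168, 0.201 ]), 'ang': np.float64(37.9024), 'L': np.float64(0.1281), 'wd': np.float64(0.0346), 'uv': array([222.5946, 323.8359]), 'zmax': np.float64(0.0344)}
```

View pics/top_c.png

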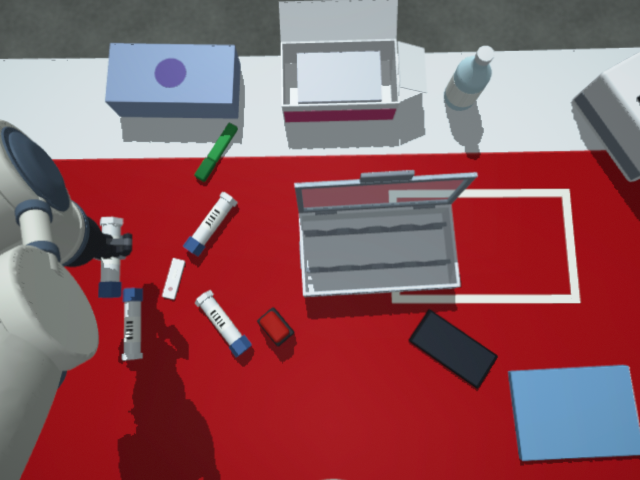

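View pics/side_c.png

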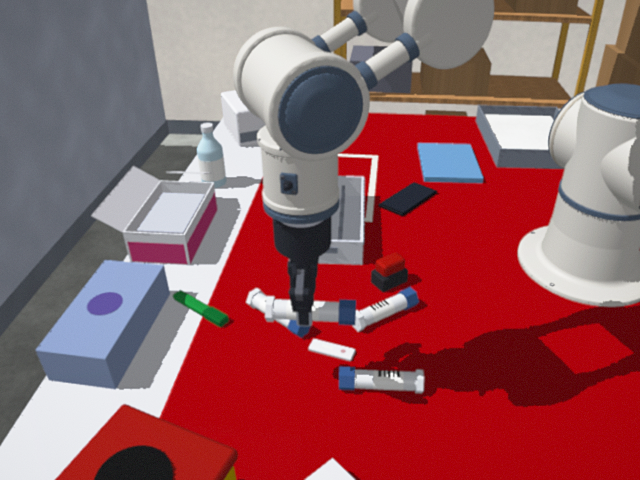

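Top view: the held tube is level at (111,258), cap towards the robot. The case is unchanged at (380,250).

Request:
carry_out([
  [-0.178,0,0,0,0,0,0],
  [-0.178,0,0,0,0,0,0],
  [-0.178,0,0,0,0,0,0],
  [-0.178,0,0,0,0,0,0],
  [-0.178,0,0,0,0,0,0],
  [-0.178,0,0,0,0,0,0],
  [-0.178,0,0,0,0,0,0],
  [-0.178,0,0,0,0,0,0],
  [-0.178,0,0,0,0,0,0],
  [-0.178,0,0,0,0,0,0],
  [0,0,0,0,0,0,0],
  [0,0,0,0,0,0,0],
])

```text
time_s: 5.35
tcp_pos: [0.5433, -0.0011, 0.1293]
ee_rot: [[-0.04, 0.999, 0.001], [0.999, 0.04, -0.0], [-0.0, 0.001, -1.0]]
contact_force: [1.1, 0.3, -1.4]
width: 0.307
```

```bash
python3 - <<'E'
from h import *
plan(groove(4)[:2],0.022,92.58)
o=snap('d')
p=o['top'][0];s=o['side'][0]
cv2.imwrite('pics/d1.png',cv2.resize(p[160:320,280:480,::-1],None,fx=4,fy=3.5,interpolation=cv2.INTER_CUBIC))
W=cloud('top',o['top'][1]);
for t in findtubes(p,W,0.11,0.17,(.4,.7),(-.1,.08)): print({k:np.round(v,4) for k,v in t.items()})
E
```

```text
t 5.35 pos [ 0.5433 -0.0011  0.1293] yaw 92.32 F [ 1.1  0.3 -1.4] w 0.307 q6 -1.72
turn total share -0.0029 rows>= 0.0  shift shares total x,y,z: 0.0107 -0.0053 0.5366
{'mid': array([0.5095, 0.0006]), 'ang': np.float64(13.187), 'L': np.float64(0.0508), 'wd': np.float64(0.0376), 'uv': array([331.2261, 264.5479]), 'zmax': np.float64(0.1601)}
```

View pics/d1.png

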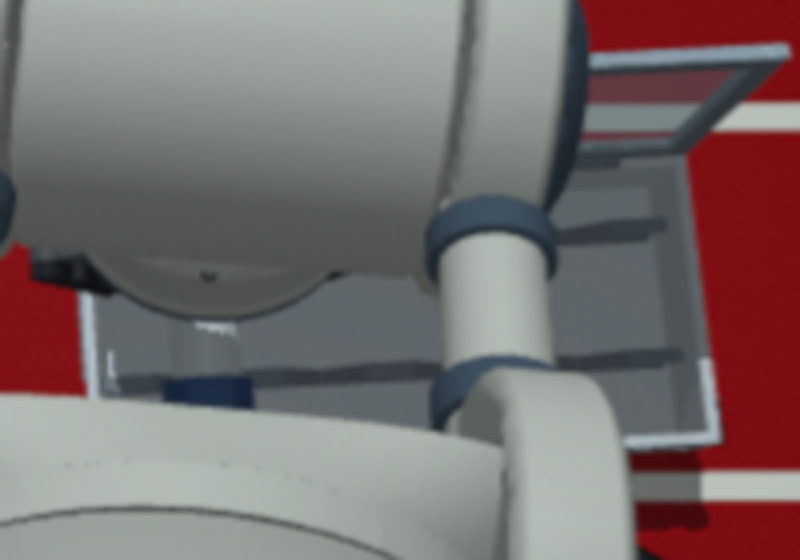

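View pics/side_d.png

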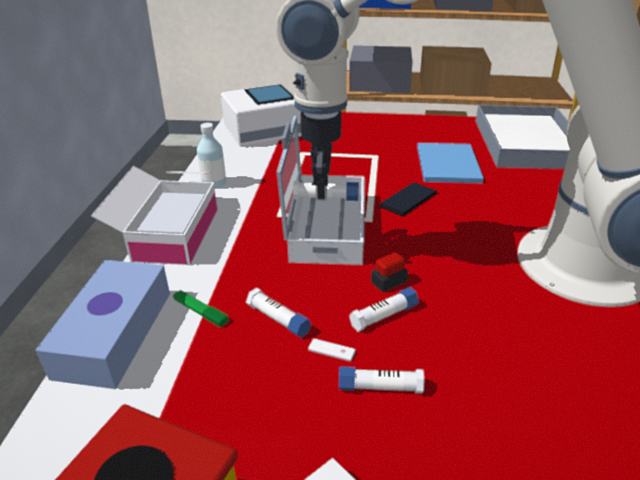

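The tube is above groove 4, cap to the front. Lowering it in stages.

Request:
carry_out([
  [0.007,-0.003,0.08,0,0,-0.001,0],
  [0,0,0.1,0,0,0,0],
  [0,0,0.1,0,0,0,0],
  [0,0,0.08,0,0,0,0],
  [0,0,0.05,0,0,0,0],
  [0,0,0.03,0,0,0,0],
  [0,0,0.02,0,0,0,0],
  [0,0,0.01,0,0,0,0],
  [0,0,0.01,0,0,0,0],
  [0,0,0,0,0,0,0],
  [0,0,0,0,0,0,0],
  [0,0,0,0,0,0,0],
])

```text
time_s: 6.45
tcp_pos: [0.542, 0.0024, 0.0337]
ee_rot: [[-0.046, 0.999, 0.001], [0.999, 0.046, -0.0], [-0.0, 0.001, -1.0]]
contact_force: [-0.5, -0.4, -0.2]
width: 0.306
```

```bash
python3 - <<'E'
from h import *
plan(groove(4)[:2],0.0215,92.58)
o=snap('e',('side',))
s=o['side'][0]
cv2.imwrite('pics/e1.png',cv2.resize(s[100:280,240:420,::-1],None,fx=3.3,fy=3.3,interpolation=cv2.INTER_CUBIC))
E
```

```text
t 6.45 pos [0.542  0.0024 0.0337] yaw 92.61 F [-0.5 -0.4 -0.2] w 0.306 q6 -1.72
turn total share 0.0004 rows>= 0.0  shift shares total x,y,z: -0.0071 0.0004 0.0611
```

View pics/e1.png

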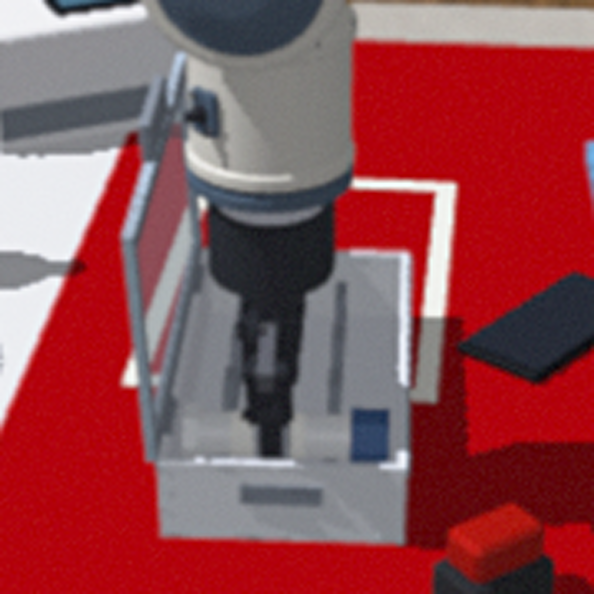

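The tube (wide shot about (330,232)) is inside the case and clears the front and back walls. Now lowering gently until it makes contact.

Request:
carry_out([
  [-0.007,0,0.02,0,0,0,0],
  [0,0,0.01,0,0,0,0],
  [0,0,0.01,0,0,0,0],
  [0,0,0.007,0,0,0,0],
  [0,0,0.007,0,0,0,0],
  [0,0,0.004,0,0,0,0],
  [0,0,0.003,0,0,0,0],
  [0,0,0,0,0,0,0],
  [0,0,0,0,0,0,0],
])

```text
time_s: 7.25
tcp_pos: [0.5418, 0.0008, 0.0215]
ee_rot: [[-0.046, 0.999, 0.0], [0.999, 0.046, -0.0], [-0.0, 0.0, -1.0]]
contact_force: [-3.5, -3.4, 10.6]
width: 0.304
```

Request:
carry_out([
  [0,0,-0.002,0,0,0,0.31],
  [0,0,0,0,0,0,0.4],
  [0,0,0,0,0,0,0.5],
  [0,0,0,0,0,0,0.5],
  [0,0,0,0,0,0,0.5],
  [0,0,-0.03,0,0,0,0.5],
  [0,0,-0.07,0,0,0,0.5],
  [0,0,-0.12,0,0,0,0.5],
  [0,0,-0.16,0,0,0,0.5],
  [0,0,-0.16,0,0,0,0.5],
  [0,0,-0.16,0,0,0,0.5],
  [0,0,-0.05,0,0,0,0.5],
])

```text
time_s: 8.25
tcp_pos: [0.5434, 0.001, 0.1762]
ee_rot: [[-0.046, 0.999, 0.006], [0.999, 0.046, -0.001], [-0.001, 0.006, -1.0]]
contact_force: [1.4, 0.2, 1.8]
width: 0.502
```

```bash
python3 - <<'E'
from h import *
plan((0.6034,.2184),0.12,55.6)
o=snap('f',('side','top'))
s=o['side'][0]
cv2.imwrite('pics/f1.png',cv2.resize(s[100:280,240:420,::-1],None,fx=3.3,fy=3.3,interpolation=cv2.INTER_CUBIC))
W=cloud('top',o['top'][1])
for t in findtubes(o['top'][0],W): print({k:np.round(v,4) for k,v in t.items()})
E
```

```text
t 8.25 pos [0.5434 0.001  0.1762] yaw 92.62 F [1.4 0.2 1.8] w 0.502 q6 -1.72
turn total share 0.4113 rows>= 5.2  shift shares total x,y,z: 1.0665 -0.3667 0.2809
{'mid': array([0.6036, 0.2184]), 'ang': np.float64(-34.5923), 'L': np.float64(0.1294), 'wd': np.float64(0.0368), 'uv': array([208.7937, 223.8806]), 'zmax': np.float64(0.0347)}
{'mid': array([0.4052, 0.3607]), 'ang': np.float64(-178.1906), 'L': np.float64(0.1273), 'wd': np.float64(0.0342), 'uv': array([131.2509, 322.6507]), 'zmax': np.float64(0.0351)}
```

View pics/f1.png

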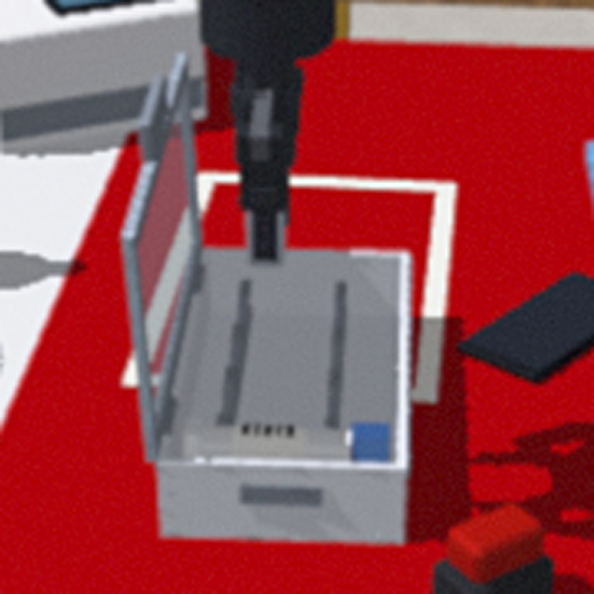

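The side zoom shows the tube seated in groove 4, cap at (370,440) by the front wall. Next is the tube at (0.6035, 0.218).

Request:
carry_out([
  [0.153,0,0,0,0,0,0.65],
  [0.153,0,0,0,0,0,0.65],
  [0.153,0,0,0,0,0,0.65],
  [0.153,0.088,0,0,0,0,0.65],
  [0.153,0.088,0,0,0,0,0.65],
  [0.153,0.088,0,0,0,0,0.65],
  [0.153,0.088,0,0,0,0,0.65],
])

```text
time_s: 8.93
tcp_pos: [0.6021, 0.2198, 0.1699]
ee_rot: [[-0.046, 0.999, -0.002], [0.999, 0.046, -0.001], [-0.001, -0.002, -1.0]]
contact_force: [0.3, -1.0, 0.1]
width: 0.651
```

Request:
carry_out([
  [0,0,0.07,0,0,0.0686,0.65],
  [0,0,0.07,0,0,0.0686,0.65],
  [0,0,0.07,0,0,0.0686,0.65],
  [0,0,0.07,0,0,0.0686,0.65],
  [0,0,0.07,0,0,0.0686,0.65],
  [0,0,0.07,0,0,0.0686,0.65],
  [0,0,0,0,0,0,0.65],
  [0,0,0,0,0,0,0.65],
])

```text
time_s: 9.6
tcp_pos: [0.6013, 0.218, 0.086]
ee_rot: [[0.563, 0.827, -0.003], [0.827, -0.563, -0.001], [-0.002, -0.002, -1.0]]
contact_force: [0.1, -0.1, 0.5]
width: 0.647
```

```bash
python3 - <<'E'
from h import *
plan((0.6036,.2184),0.006,55.6)
o=snap('g',('side','top'))
W=cloud('top',o['top'][1])
for t in findtubes(o['top'][0],W): print({k:np.round(v,4) for k,v in t.items()})
E
```

```text
t 9.6 pos [0.6013 0.218  0.086 ] yaw 55.76 F [ 0.1 -0.1  0.5] w 0.647 q6 -0.72
turn total share 0.0018 rows>= 0.0  shift shares total x,y,z: 0.0081 0.0082 0.4002
{'mid': array([0.4138, 0.1993]), 'ang': np.float64(38.9211), 'L': np.float64(0.1216), 'wd': np.float64(0.0345), 'uv': array([224.8714, 327.1095]), 'zmax': np.float64(0.0347)}
```

View pics/side_g.png

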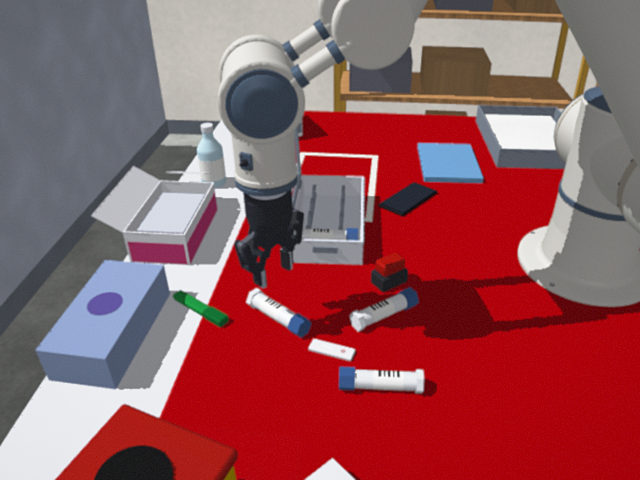

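Request:
carry_out([
  [0.006,0.006,0.1,0,0,0.001,0.65],
  [0,0,0.1,0,0,0,0.65],
  [0,0,0.09,0,0,0,0.65],
  [0,0,0.06,0,0,0,0.65],
  [0,0,0.03,0,0,0,0.65],
  [0,0,0.02,0,0,0,0.65],
  [0,0,0,0,0,0,0.65],
  [0,0,0,0,0,0,0.65],
])

```text
time_s: 10.37
tcp_pos: [0.6045, 0.2187, 0.0082]
ee_rot: [[0.566, 0.824, 0.001], [0.824, -0.566, 0.0], [0.001, 0.001, -1.0]]
contact_force: [0.1, -0.6, 0.6]
width: 0.647
```

```bash
python3 - <<'E'
from h import *
plan((0.6036,.2184),0.006,55.6)
o=snap('h',('side',))
cv2.imwrite('pics/h1.png',cv2.resize(o['side'][0][200:380,190:370,::-1],None,fx=3,fy=3))
E
```

```text
t 10.37 pos [0.6045 0.2187 0.0082] yaw 55.5 F [ 0.1 -0.6  0.6] w 0.647 q6 -0.71
turn total share -0.0011 rows>= 0.0  shift shares total x,y,z: -0.0037 -0.0029 0.011
```

View pics/h1.png

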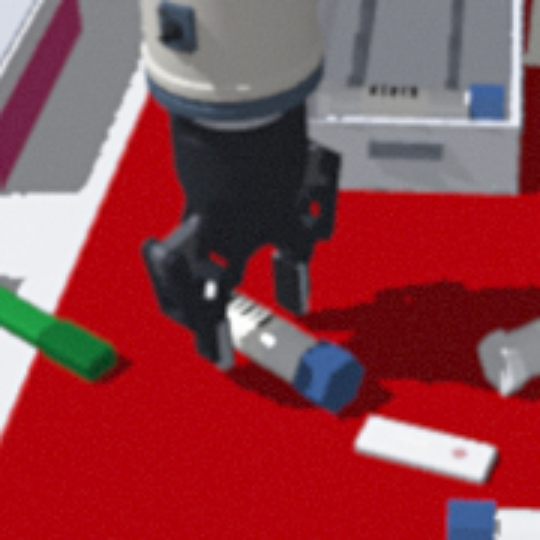

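The fingers straddle the tube body, clear of the cap. Closing.

Request:
carry_out([
  [-0.004,-0.003,0.01,0,0,0,0.6],
  [0,0,0,0,0,0,0],
  [0,0,0,0,0,0,0],
  [0,0,0,0,0,0,0],
  [0,0,0,0,0,0,0],
  [0,0,0,0,0,0,0],
  [0,0,0,0,0,0,0],
  [0,0,0,0,0,0,0],
])

```text
time_s: 11.08
tcp_pos: [0.6032, 0.2183, 0.0061]
ee_rot: [[0.567, 0.824, 0.0], [0.824, -0.567, 0.0], [0.0, 0.0, -1.0]]
contact_force: [-2.5, -0.8, 6.8]
width: 0.302
```

```bash
python3 - <<'E'
from h import *
plan(groove(3)[:2],0.13,92.58)
E
```

```text
t 11.08 pos [0.6032 0.2183 0.0061] yaw 55.48 F [-2.5 -0.8  6.8] w 0.302 q6 -0.71
turn total share -0.4122 rows>= 5.2  shift shares total x,y,z: -1.3716 -0.354 -0.6197
```

Request:
carry_out([
  [0,0,-0.06,0,0,0,0],
  [0,0,-0.08,0,0,0,0],
  [0,0,-0.08,0,0,-0.0687,0],
  [0,0,-0.08,0,0,-0.0687,0],
  [0,0,-0.08,0,0,-0.0687,0],
  [0,0,-0.08,0,0,-0.0687,0],
  [0,0,-0.08,0,0,-0.0687,0],
  [0,0,-0.08,0,0,-0.0687,0],
  [0,-0.177,0,0,0,0,0],
  [0,-0.177,0,0,0,0,0],
  [0,0,0,0,0,0,0],
])

```text
time_s: 12.0
tcp_pos: [0.5253, 0.2143, 0.1297]
ee_rot: [[-0.046, 0.999, -0.006], [0.999, 0.046, -0.001], [-0.001, -0.006, -1.0]]
contact_force: [0.3, 0.0, 0.2]
width: 0.305
```

Request:
carry_out([
  [-0.15,0,0,0,0,0,0],
  [-0.175,0,0,0,0,0,0],
  [-0.175,0,0,0,0,0,0],
  [-0.175,0,0,0,0,0,0],
  [-0.175,0,0,0,0,0,0],
  [-0.175,0,0,0,0,0,0],
  [-0.175,0,0,0,0,0,0],
  [-0.17,0,0,0,0,0,0],
  [0,0,0,0,0,0,0],
  [0,0,0,0,0,0,0],
  [0,0,0,0,0,0,0],
])

```text
time_s: 12.92
tcp_pos: [0.5446, -0.0586, 0.13]
ee_rot: [[-0.044, 0.999, 0.0], [0.999, 0.044, 0.0], [0.0, 0.0, -1.0]]
contact_force: [-0.0, -0.3, -1.0]
width: 0.307
```

```bash
python3 - <<'E'
from h import *
plan(groove(3)[:2],0.0241,92.58)
o=snap('i',('side','top'))
W=cloud('top',o['top'][1])
for t in findtubes(o['top'][0],W): print({k:np.round(v,4) for k,v in t.items()})
# compare case appearance with start
a=cv2.imread('pics/side0.png').astype(int);b=cv2.imread('pics/side_i.png').astype(int)
print(np.abs(a-b)[225:268,285:372].mean())
E
```

```text
t 12.92 pos [ 0.5446 -0.0586  0.13  ] yaw 92.54 F [-0.  -0.3 -1. ] w 0.307 q6 -1.83
turn total share -0.0005 rows>= 0.0  shift shares total x,y,z: -0.0019 0.0012 0.5294
{'mid': array([0.4051, 0.3608]), 'ang': np.float64(-178.1875), 'L': np.float64(0.1273), 'wd': np.float64(0.0338), 'uv': array([131.2371, 322.6693]), 'zmax': np.float64(0.0349)}
{'mid': array([0.4165, 0.2008]), 'ang': np.float64(37.9929), 'L': np.float64(0.1277), 'wd': np.float64(0.0361), 'uv': array([222.6095, 323.8564]), 'zmax': np.float64(0.0348)}
6.667825002227568
```

View pics/side_i.png

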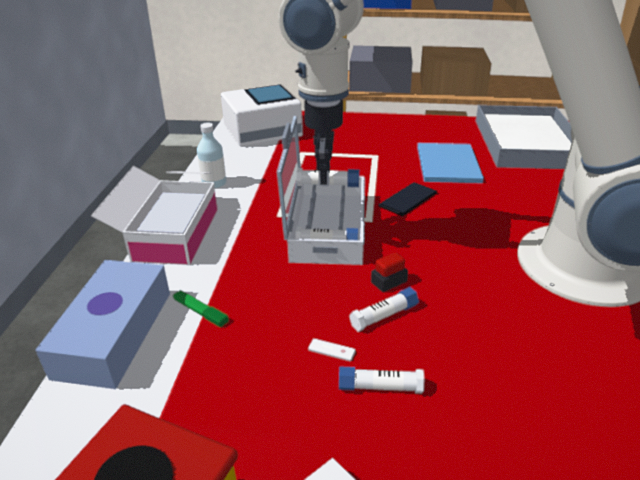

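The tube is over groove 3 with the case unmoved. Lowering.

Request:
carry_out([
  [-0.002,0.001,0.08,0,0,0,0],
  [0,0,0.1,0,0,0,0],
  [0,0,0.1,0,0,0,0],
  [0,0,0.08,0,0,0,0],
  [0,0,0.05,0,0,0,0],
  [0,0,0.03,0,0,0,0],
  [0,0,0.02,0,0,0,0],
  [0,0,0.015,0,0,0,0],
  [0,0,0,0,0,0,0],
  [0,0,0,0,0,0,0],
])

```text
time_s: 13.85
tcp_pos: [0.5452, -0.059, 0.035]
ee_rot: [[-0.045, 0.999, 0.001], [0.999, 0.045, -0.0], [-0.0, 0.001, -1.0]]
contact_force: [0.2, 0.8, -1.2]
width: 0.303
```

Request:
carry_out([
  [0,0,0.012,0,0,0,0],
  [0,0,0.012,0,0,0,0],
  [0,0,0.01,0,0,0,0],
  [0,0,0.007,0,0,0,0],
  [0,0,0.007,0,0,0,0],
  [0,0,0.005,0,0,0,0],
  [0,0,0,0,0,0,0],
  [0,0,0,0,0,0,0],
])

```text
time_s: 14.52
tcp_pos: [0.5449, -0.0592, 0.0241]
ee_rot: [[-0.045, 0.999, 0.0], [0.999, 0.045, -0.0], [-0.0, 0.0, -1.0]]
contact_force: [-1.2, -1.8, 4.6]
width: 0.3
```

Request:
carry_out([
  [0,0,0,0,0,0,0.31],
  [0,0,0,0,0,0,0.4],
  [0,0,0,0,0,0,0.48],
  [0,0,0,0,0,0,0.48],
  [0,0,0,0,0,0,0.48],
  [0,0,-0.03,0,0,0,0.48],
  [0,0,-0.07,0,0,0,0.48],
  [0,0,-0.12,0,0,0,0.48],
  [0,0,-0.16,0,0,0,0.48],
  [0,0,-0.16,0,0,0,0.48],
  [0,0,-0.16,0,0,0,0.48],
  [0,0,0,0,0,0,0.5],
])

```text
time_s: 15.52
tcp_pos: [0.5475, -0.0595, 0.1699]
ee_rot: [[-0.045, 0.999, 0.008], [0.999, 0.045, -0.002], [-0.002, 0.008, -1.0]]
contact_force: [1.0, 0.4, 0.7]
width: 0.502
```

```bash
python3 - <<'E'
from h import *
plan((0.4165,.2009),0.09,128.05)
plan((0.4165,.2009),0.09)
o=snap('j',('side','top'))
s=o['side'][0]
cv2.imwrite('pics/j1.png',cv2.resize(s[100:280,240:420,::-1],None,fx=3.3,fy=3.3,interpolation=cv2.INTER_CUBIC))
E
```

```text
t 15.52 pos [ 0.5475 -0.0595  0.1699] yaw 92.58 F [1.  0.4 0.7] w 0.502 q6 -1.83
turn total share -0.3941 rows>= 5.0  shift shares total x,y,z: 1.4289 0.2869 0.3996
t 15.52 pos [ 0.5475 -0.0595  0.1699] yaw 92.58 F [1.  0.4 0.7] w 0.502 q6 -1.83
turn total share -0.0 rows>= 0.0  shift shares total x,y,z: 1.3303 -0.5954 0.3996
```

View pics/j1.png

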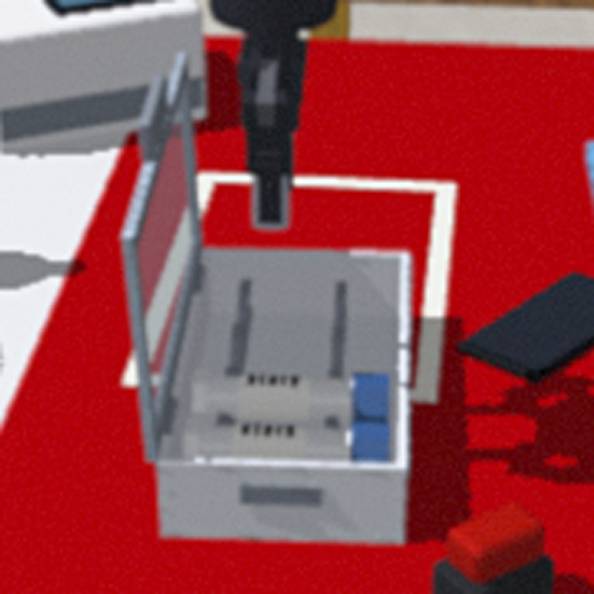

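Two tubes are seated, caps at (370,397) and (370,440). Next is the tube at (0.4165, 0.201).

Request:
carry_out([
  [0.166,-0.0745,0,0,0,0,0.6],
  [0.166,-0.0745,0,0,0,0,0.65],
  [0.166,-0.0745,0,0,0,0,0.65],
  [0.166,-0.0745,0,0,0,0,0.65],
  [0.166,-0.0745,0,0,0,0,0.65],
  [0.166,-0.0745,0,0,0,0,0.65],
  [0.166,-0.0745,0,0,0,0,0.65],
  [0.166,-0.0745,0,0,0,0,0.65],
])

```text
time_s: 16.28
tcp_pos: [0.4121, 0.202, 0.163]
ee_rot: [[-0.045, 0.999, -0.002], [0.999, 0.045, -0.001], [-0.001, -0.002, -1.0]]
contact_force: [1.3, 0.7, 1.0]
width: 0.651
```

Request:
carry_out([
  [0,0,0.07,0,0,-0.0657,0.65],
  [0,0,0.07,0,0,-0.0657,0.65],
  [0,0,0.07,0,0,-0.0657,0.65],
  [0,0,0.07,0,0,-0.0657,0.65],
  [0,0,0.07,0,0,-0.0657,0.65],
  [0,0,0.05,0,0,-0.0657,0.65],
  [0,0,0,0,0,0,0.65],
  [0,0,0,0,0,0,0.65],
  [0,0,0,0,0,0,0.65],
])

```text
time_s: 17.03
tcp_pos: [0.4137, 0.2009, 0.084]
ee_rot: [[-0.614, 0.79, -0.0], [0.79, 0.614, -0.0], [0.0, -0.0, -1.0]]
contact_force: [1.0, -0.3, -0.2]
width: 0.65
```

```bash
python3 - <<'E'
from h import *
plan((0.4165,.2009),0.006,128.05)
o=snap('k',('side','top'))
W=cloud('top',o['top'][1])
for t in findtubes(o['top'][0],W): print({k:np.round(v,4) for k,v in t.items()})
E
```

```text
t 17.03 pos [0.4137 0.2009 0.084 ] yaw 127.85 F [ 1.  -0.3 -0.2] w 0.65 q6 -1.91
turn total share -0.0023 rows>= 0.0  shift shares total x,y,z: -0.0084 0.011 0.39
{'mid': array([0.3941, 0.1781]), 'ang': np.float64(28.3276), 'L': np.float64(0.0697), 'wd': np.float64(0.0369), 'uv': array([235.5962, 339.5835]), 'zmax': np.float64(0.0352)}
```

View pics/side_k.png

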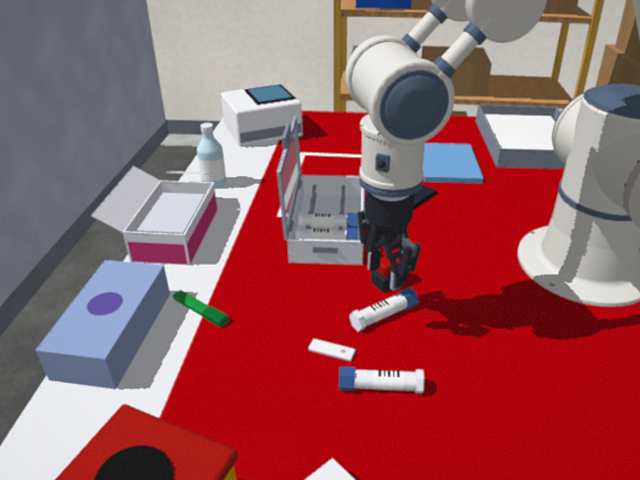

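Request:
carry_out([
  [-0.008,0.01,0.1,0,0,-0.002,0.65],
  [0,0,0.1,0,0,0,0.65],
  [0,0,0.08,0,0,0,0.65],
  [0,0,0.06,0,0,0,0.65],
  [0,0,0.03,0,0,0,0.65],
  [0,0,0.018,0,0,0,0.65],
  [0,0,0,0,0,0,0.65],
  [0,0,0,0,0,0,0.65],
])

```text
time_s: 17.8
tcp_pos: [0.4167, 0.201, 0.0068]
ee_rot: [[-0.619, 0.786, 0.001], [0.786, 0.619, 0.0], [-0.0, 0.001, -1.0]]
contact_force: [-0.0, 0.2, 0.0]
width: 0.643
```

```bash
python3 - <<'E'
from h import *
plan((0.4165,.2009),0.006,128.05)
o=snap('l',('side',))
cv2.imwrite('pics/l1.png',cv2.resize(o['side'][0][200:380,300:480,::-1],None,fx=3,fy=3))
E
```

```text
t 17.8 pos [0.4167 0.201  0.0068] yaw 128.21 F [-0.   0.2  0. ] w 0.643 q6 -1.92
turn total share 0.0018 rows>= 0.0  shift shares total x,y,z: 0.0003 -0.0011 0.0041
```

View pics/l1.png

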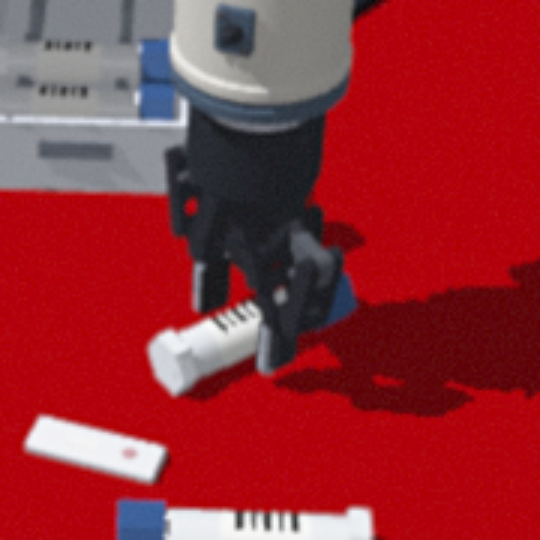

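The fingers straddle the body as before.

Request:
carry_out([
  [0,0,0,0,0,0,0.4],
  [0,0,0,0,0,0,0],
  [0,0,0,0,0,0,0],
  [0,0,0,0,0,0,0],
  [0,0,0,0,0,0,0],
  [0,0,0,0,0,0,0],
  [0,0,0,0,0,0,0],
  [0,0,0,0,0,0,0],
])

```text
time_s: 18.52
tcp_pos: [0.4167, 0.201, 0.007]
ee_rot: [[-0.619, 0.786, 0.001], [0.786, 0.619, 0.0], [-0.0, 0.001, -1.0]]
contact_force: [-0.9, -0.1, 14.7]
width: 0.305
```

```bash
python3 - <<'E'
from h import *
plan(groove(2)[:2],0.13,92.58)
E
```

```text
t 18.52 pos [0.4167 0.201  0.007 ] yaw 128.23 F [-0.9 -0.1 14.7] w 0.305 q6 -1.92
turn total share 0.3961 rows>= 5.0  shift shares total x,y,z: -1.6271 0.5816 -0.6152
```

Request:
carry_out([
  [0,0,-0.06,0,0,0,0],
  [0,0,-0.08,0,0,0,0],
  [0,0,-0.08,0,0,0.066,0],
  [0,0,-0.08,0,0,0.066,0],
  [0,0,-0.08,0,0,0.066,0],
  [0,0,-0.08,0,0,0.066,0],
  [0,0,-0.08,0,0,0.066,0],
  [0,0,-0.08,0,0,0.066,0],
  [0,0,0,0,0,0,0],
  [0,0,0,0,0,0,0],
])

```text
time_s: 19.35
tcp_pos: [0.4168, 0.201, 0.1309]
ee_rot: [[-0.047, 0.999, 0.002], [0.999, 0.047, 0.001], [0.0, 0.002, -1.0]]
contact_force: [0.8, -0.9, -0.9]
width: 0.307
```

Request:
carry_out([
  [-0.15,0.054,0,0,0,0,0],
  [-0.185,0.066,0,0,0,0,0],
  [-0.185,0.066,0,0,0,0,0],
  [-0.185,0.066,0,0,0,0,0],
  [-0.185,0.066,0,0,0,0,0],
  [-0.185,0.066,0,0,0,0,0],
  [-0.185,0.066,0,0,0,0,0],
  [-0.185,0.066,0,0,0,0,0],
  [-0.182,0.065,0,0,0,0,0],
  [0,0,0,0,0,0,0],
  [0,0,0,0,0,0,0],
  [0,0,0,0,0,0,0],
])

```text
time_s: 20.35
tcp_pos: [0.5464, -0.1187, 0.1292]
ee_rot: [[-0.046, 0.999, -0.002], [0.999, 0.046, 0.001], [0.001, -0.002, -1.0]]
contact_force: [-0.6, 0.7, -0.6]
width: 0.3
```

```bash
python3 - <<'E'
from h import *
plan(groove(2)[:2],0.025,92.58)
o=snap('m',('side','top'))
W=cloud('top',o['top'][1])
for t in findtubes(o['top'][0],W): print({k:np.round(v,4) for k,v in t.items()})
E
```

```text
t 20.35 pos [ 0.5464 -0.1187  0.1292] yaw 92.66 F [-0.6  0.7 -0.6] w 0.3 q6 -1.94
turn total share 0.0009 rows>= 0.0  shift shares total x,y,z: -0.0013 0.0057 0.5208
{'mid': array([0.4457, 0.361 ]), 'ang': np.float64(-175.0288), 'L': np.float64(0.0469), 'wd': np.float64(0.0341), 'uv': array([131.8652, 299.3015]), 'zmax': np.float64(0.0354)}
```

View pics/side_m.png

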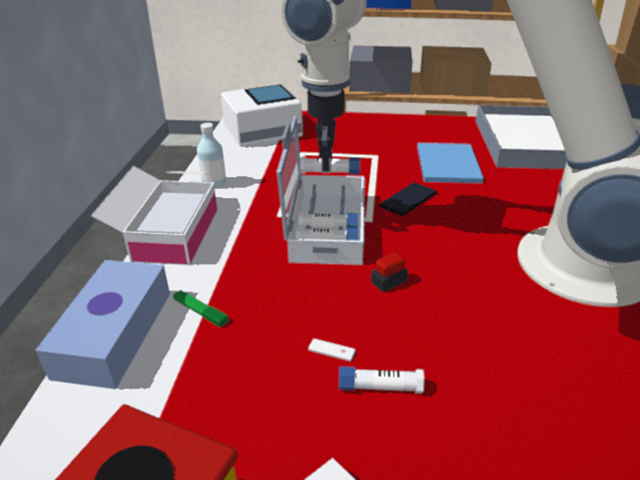

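The tube is over groove 2, level, and the case is unmoved. Lowering.

Request:
carry_out([
  [-0.001,0.003,0.08,0,0,0,0],
  [0,0,0.1,0,0,0,0],
  [0,0,0.1,0,0,0,0],
  [0,0,0.08,0,0,0,0],
  [0,0,0.05,0,0,0,0],
  [0,0,0.03,0,0,0,0],
  [0,0,0.02,0,0,0,0],
  [0,0,0.01,0,0,0,0],
  [0,0,0,0,0,0,0],
  [0,0,0,0,0,0,0],
])

```text
time_s: 21.28
tcp_pos: [0.5482, -0.1191, 0.0369]
ee_rot: [[-0.045, 0.999, 0.001], [0.999, 0.045, -0.0], [-0.0, 0.001, -1.0]]
contact_force: [-0.0, -0.1, 0.0]
width: 0.303
```

Request:
carry_out([
  [0,0,0.012,0,0,0,0],
  [0,0,0.012,0,0,0,0],
  [0,0,0.008,0,0,0,0],
  [0,0,0.007,0,0,0,0],
  [0,0,0.006,0,0,0,0],
  [0,0,0.005,0,0,0,0],
  [0,0,0,0,0,0,0],
  [0,0,0,0,0,0,0],
])

```text
time_s: 21.95
tcp_pos: [0.5478, -0.1191, 0.0262]
ee_rot: [[-0.045, 0.999, -0.0], [0.999, 0.045, 0.0], [0.0, -0.0, -1.0]]
contact_force: [-0.5, 0.3, -1.3]
width: 0.305
```

Request:
carry_out([
  [0,0,0.004,0,0,0,0],
  [0,0,0.004,0,0,0,0],
  [0,0,0,0,0,0,0],
  [0,0,0,0,0,0,0],
])

```text
time_s: 22.28
tcp_pos: [0.548, -0.1192, 0.0249]
ee_rot: [[-0.045, 0.999, 0.0], [0.999, 0.045, -0.0], [-0.0, 0.0, -1.0]]
contact_force: [-0.9, -0.6, 3.9]
width: 0.303
```

Contact at the expected height. Releasing and retreating.

Request:
carry_out([
  [0,0,0.001,0,0,0,0.31],
  [0,0,0,0,0,0,0.4],
  [0,0,0,0,0,0,0.48],
  [0,0,0,0,0,0,0.48],
  [0,0,0,0,0,0,0.48],
  [0,0,-0.03,0,0,0,0.48],
  [0,0,-0.07,0,0,0,0.48],
  [0,0,-0.12,0,0,0,0.48],
  [0,0,-0.16,0,0,0,0.48],
  [0,0,-0.16,0,0,0,0.48],
  [0,0,-0.16,0,0,0,0.48],
  [0,0,0,0,0,0,0.5],
])

```text
time_s: 23.28
tcp_pos: [0.5504, -0.1199, 0.1706]
ee_rot: [[-0.045, 0.999, 0.008], [0.999, 0.045, -0.003], [-0.003, 0.008, -1.0]]
contact_force: [1.5, 0.1, 0.6]
width: 0.502
```

```bash
python3 - <<'E'
from h import *
plan((0.4052,.3608),0.09,91.8)
o=snap('n',('side','top'))
s=o['side'][0]
cv2.imwrite('pics/n1.png',cv2.resize(s[100:280,240:420,::-1],None,fx=3.3,fy=3.3,interpolation=cv2.INTER_CUBIC))
W=cloud('top',o['top'][1])
for t in findtubes(o['top'][0],W): print({k:np.round(v,4) for k,v in t.items()})
E
```

```text
t 23.28 pos [ 0.5504 -0.1199  0.1706] yaw 92.6 F [1.5 0.1 0.6] w 0.502 q6 -1.94
turn total share 0.0089 rows>= 0.1  shift shares total x,y,z: 2.4249 -0.6502 0.4032
{'mid': array([0.4051, 0.3608]), 'ang': np.float64(-177.9846), 'L': np.float64(0.127), 'wd': np.float64(0.0345), 'uv': array([131.2207, 322.7172]), 'zmax': np.float64(0.0349)}
```

View pics/n1.png

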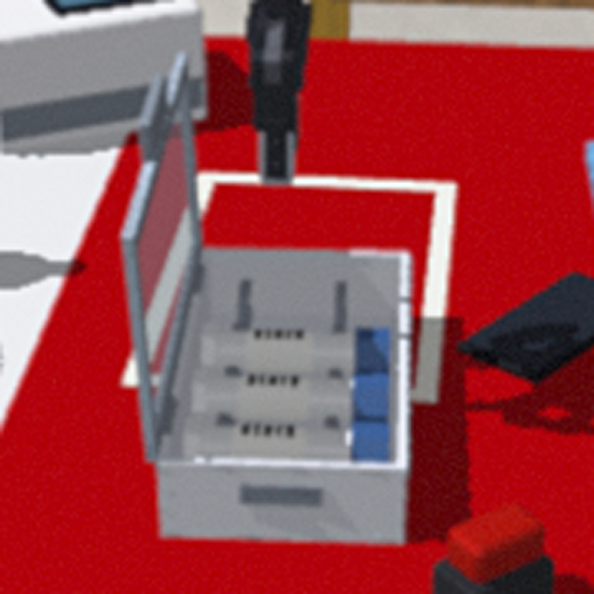

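Three tubes are seated, caps in line. Now the last one, at (0.405, 0.361).

Request:
carry_out([
  [0.187,-0.05,0,0,0,0.007,0.6],
  [0.187,-0.05,0,0,0,0,0.65],
  [0.187,-0.05,0,0,0,0,0.65],
  [0.187,-0.05,0,0,0,0,0.65],
  [0.187,-0.05,0,0,0,0,0.65],
  [0.187,-0.05,0,0,0,0,0.65],
  [0.187,-0.05,0,0,0,0,0.65],
  [0.187,-0.05,0,0,0,0,0.65],
  [0.187,-0.05,0,0,0,0,0.65],
  [0.187,-0.05,0,0,0,0,0.65],
  [0.187,-0.05,0,0,0,0,0.65],
  [0.187,-0.05,0,0,0,0,0.65],
])

```text
time_s: 24.38
tcp_pos: [0.4105, 0.3266, 0.1635]
ee_rot: [[-0.034, 0.999, -0.002], [0.999, 0.034, -0.001], [-0.001, -0.002, -1.0]]
contact_force: [1.2, 0.3, -0.5]
width: 0.653
```

Request:
carry_out([
  [0.18,-0.05,0,0,0,0,0.65],
  [0,0,0.1,0,0,0,0.65],
  [0,0,0.1,0,0,0,0.65],
  [0,0,0.1,0,0,0,0.65],
  [0,0,0.05,0,0,0,0.65],
  [0,0,0,0,0,0,0.65],
  [0,0,0,0,0,0,0.65],
])

```text
time_s: 24.97
tcp_pos: [0.4006, 0.3605, 0.0941]
ee_rot: [[-0.034, 0.999, -0.001], [0.999, 0.034, -0.001], [-0.001, -0.001, -1.0]]
contact_force: [-0.3, -0.1, -0.6]
width: 0.651
```

```bash
python3 - <<'E'
from h import *
plan((0.4052,.3608),0.006,91.9)
o=snap('o',('side','top'))
E
```

```text
t 24.97 pos [0.4006 0.3605 0.0941] yaw 91.95 F [-0.3 -0.1 -0.6] w 0.651 q6 -0.98
turn total share 0.0005 rows>= 0.0  shift shares total x,y,z: 0.001 0.023 0.4404
```

View pics/side_o.png

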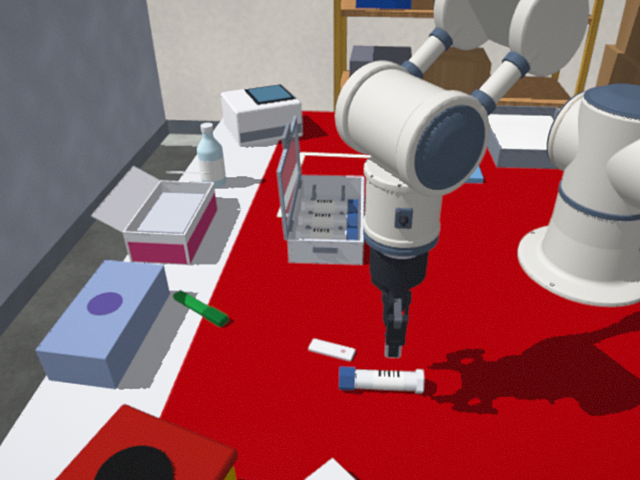

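View pics/top_o.png

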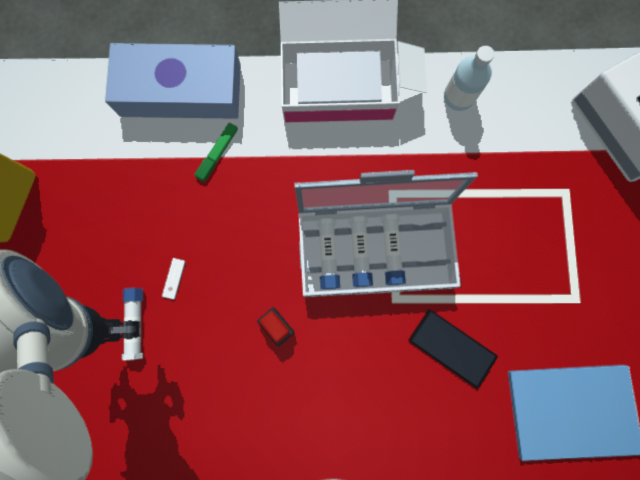

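The gripper is above the last tube at (132,325) in the top view, with three seated tubes in the case.

Request:
carry_out([
  [0.001,0.018,0.1,0,0,0,0.65],
  [0,0,0.1,0,0,0,0.65],
  [0,0,0.1,0,0,0,0.65],
  [0,0,0.07,0,0,0,0.65],
  [0,0,0.03,0,0,0,0.65],
  [0,0,0.02,0,0,0,0.65],
  [0,0,0.01,0,0,0,0.65],
  [0,0,0,0,0,0,0.65],
  [0,0,0,0,0,0,0.65],
])

```text
time_s: 25.82
tcp_pos: [0.4049, 0.3615, 0.0093]
ee_rot: [[-0.034, 0.999, 0.001], [0.999, 0.034, 0.001], [0.001, 0.001, -1.0]]
contact_force: [-0.1, 0.7, 0.2]
width: 0.647
```

```bash
python3 - <<'E'
from h import *
plan((0.4052,.3608),0.006,91.9)
o=snap('p',('side',))
cv2.imwrite('pics/p1.png',cv2.resize(o['side'][0][250:430,300:480,::-1],None,fx=3,fy=3))
E
```

```text
t 25.82 pos [0.4049 0.3615 0.0093] yaw 91.97 F [-0.1  0.7  0.2] w 0.647 q6 -0.99
turn total share 0.0007 rows>= 0.0  shift shares total x,y,z: -0.0033 0.0014 0.0163
```

View pics/p1.png

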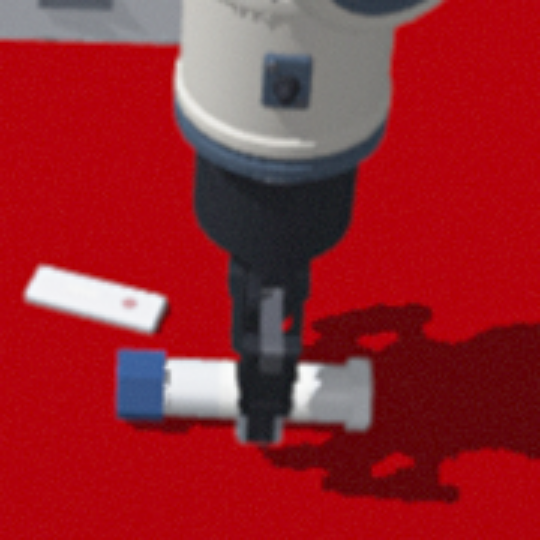

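Centred on the body. Closing, then lifting.

Request:
carry_out([
  [-0.003,0.001,0.013,0,0,0,0.6],
  [0,0,0,0,0,0,0.3],
  [0,0,0,0,0,0,0],
  [0,0,0,0,0,0,0],
  [0,0,0,0,0,0,0],
  [0,0,0,0,0,0,0],
  [0,0,0,0,0,0,0],
  [0,0,0,0,0,0,0],
])

```text
time_s: 26.53
tcp_pos: [0.4048, 0.3606, 0.0063]
ee_rot: [[-0.034, 0.999, 0.0], [0.999, 0.034, 0.0], [0.0, 0.0, -1.0]]
contact_force: [-1.6, -2.1, 7.9]
width: 0.305
```

```bash
python3 - <<'E'
from h import *
plan(groove(1)[:2],0.15,-87.42)
E
```

```text
t 26.53 pos [0.4048 0.3606 0.0063] yaw 91.97 F [-1.6 -2.1  7.9] w 0.305 q6 -0.99
turn total share 1.9932 rows>= 25.1  shift shares total x,y,z: 2.7268 -0.6052 -0.7187
```

Request:
carry_out([
  [0,0,-0.06,0,0,0,0],
  [0,0,-0.1,0,0,0,0],
  [0,0,-0.1,0,0,0.0767,0],
  [0,0,-0.1,0,0,0.0767,0],
  [0,0,-0.1,0,0,0.0767,0],
  [0,0,-0.1,0,0,0.0767,0],
  [0,0,-0.1,0,0,0.0767,0],
  [0,0,-0.06,0,0,0.0767,0],
  [0,0,0,0,0,0.0767,0],
  [0,0,0,0,0,0.0767,0],
  [0,0,0,0,0,0.0767,0],
  [0,0,0,0,0,0.0767,0],
])

```text
time_s: 27.53
tcp_pos: [0.4046, 0.3605, 0.15]
ee_rot: [[0.923, 0.384, -0.0], [0.384, -0.923, -0.0], [-0.0, 0.0, -1.0]]
contact_force: [0.4, 0.7, -1.1]
width: 0.302
```

Request:
carry_out([
  [0,0,0,0,0,0.0767,0],
  [0,0,0,0,0,0.0767,0],
  [0,0,0,0,0,0.0767,0],
  [0,0,0,0,0,0.0767,0],
  [0,0,0,0,0,0.0767,0],
  [0,0,0,0,0,0.0767,0],
  [0,0,0,0,0,0.0767,0],
  [0,0,0,0,0,0.0767,0],
  [0,0,0,0,0,0.0767,0],
  [0,0,0,0,0,0.0767,0],
  [0,0,0,0,0,0.0767,0],
  [0,0,0,0,0,0.0767,0],
])

```text
time_s: 28.53
tcp_pos: [0.4046, 0.3605, 0.1499]
ee_rot: [[0.496, -0.868, -0.0], [-0.868, -0.496, -0.0], [0.0, 0.0, -1.0]]
contact_force: [0.6, -0.6, -1.3]
width: 0.303
```

Request:
carry_out([
  [0,0,0,0,0,0.0767,0],
  [0,0,0,0,0,0.0767,0],
  [0,0,0,0,0,0.0767,0],
  [0,0,0,0,0,0.0767,0],
  [0,0,0,0,0,0,0],
  [0,0,0,0,0,0,0],
  [0,0,0,0,0,0,0],
])

```text
time_s: 29.12
tcp_pos: [0.4047, 0.3605, 0.1499]
ee_rot: [[0.048, -0.999, -0.0], [-0.999, -0.048, -0.0], [0.0, 0.0, -1.0]]
contact_force: [0.2, -0.7, -0.0]
width: 0.304
```

```bash
python3 - <<'E'
from h import *
plan(groove(1)[:2],0.15,-87.42)
o=snap('q',('side','top'))
E
```

```text
t 29.12 pos [0.4047 0.3605 0.1499] yaw -87.26 F [ 0.2 -0.7 -0. ] w 0.304 q6 2.14
turn total share 0.0018 rows>= 0.0  shift shares total x,y,z: 2.7268 -0.6058 -0.0005
```

View pics/side_q.png

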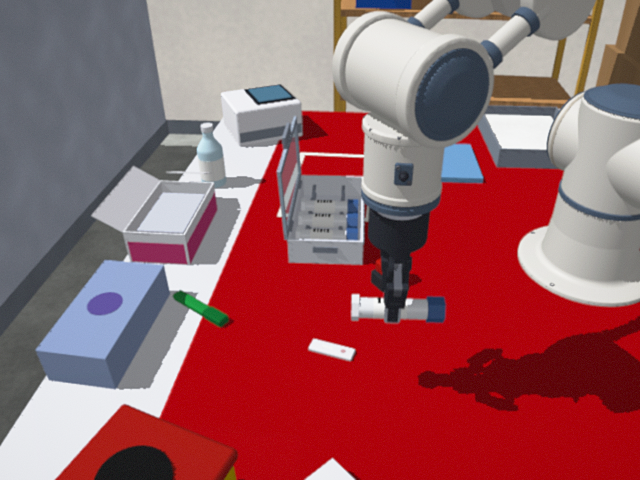

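The tube is turned, cap at (437,308) towards the robot. Carrying it to groove 1.

Request:
carry_out([
  [0.15,-0.035,0,0,0,0.0018,0],
  [0.19,-0.042,0,0,0,0,0],
  [0.19,-0.042,0,0,0,0,0],
  [0.19,-0.042,0,0,0,0,0],
  [0.19,-0.042,0,0,0,0,0],
  [0.19,-0.042,0,0,0,0,0],
  [0.19,-0.042,0,0,0,0,0],
  [0.19,-0.042,0,0,0,0,0],
  [0.19,-0.042,0,0,0,0,0],
  [0.19,-0.042,0,0,0,0,0],
  [0.19,-0.042,0,0,0,0,0],
  [0.19,-0.042,0,0,0,0,0],
])

```text
time_s: 30.22
tcp_pos: [0.5224, -0.0851, 0.15]
ee_rot: [[0.042, -0.999, 0.0], [-0.999, -0.042, -0.0], [0.0, -0.0, -1.0]]
contact_force: [1.7, 0.1, -0.1]
width: 0.304
```

Request:
carry_out([
  [0.19,-0.042,0,0,0,0,0],
  [0.19,-0.042,0,0,0,0,0],
  [0.107,-0.025,0,0,0,0,0],
  [0,0,0.05,0,0,0,0],
  [0,0,0.05,0,0,0,0],
  [0,0,0,0,0,0,0],
  [0,0,0,0,0,0,0],
  [0,0,0,0,0,0,0],
])

```text
time_s: 30.88
tcp_pos: [0.5478, -0.1784, 0.13]
ee_rot: [[0.042, -0.999, -0.001], [-0.999, -0.042, 0.0], [-0.0, 0.001, -1.0]]
contact_force: [0.5, 0.5, -0.5]
width: 0.308
```

```bash
python3 - <<'E'
from h import *
plan(groove(1)[:2],0.0243,-87.42)
o=snap('r',('side','top'))
E
```

```text
t 30.88 pos [ 0.5478 -0.1784  0.13  ] yaw -87.58 F [ 0.5  0.5 -0.5] w 0.308 q6 1.11
turn total share -0.0018 rows>= 0.0  shift shares total x,y,z: 0.0027 -0.012 0.5283
```

View pics/side_r.png

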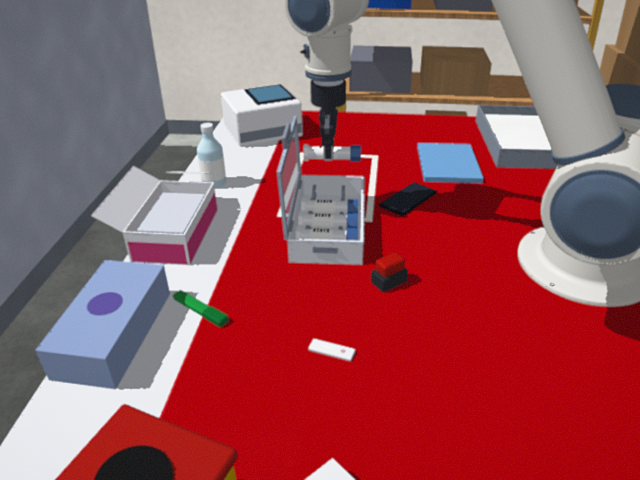

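The tube is over groove 1 and the case hasn't shifted. Lowering.

Request:
carry_out([
  [0.003,-0.01,0.08,0,0,-0.001,0],
  [0,0,0.1,0,0,0,0],
  [0,0,0.1,0,0,0,0],
  [0,0,0.08,0,0,0,0],
  [0,0,0.05,0,0,0,0],
  [0,0,0.03,0,0,0,0],
  [0,0,0.02,0,0,0,0],
  [0,0,0.01,0,0,0,0],
  [0,0,0,0,0,0,0],
  [0,0,0,0,0,0,0],
])

```text
time_s: 31.82
tcp_pos: [0.5504, -0.1801, 0.0365]
ee_rot: [[0.042, -0.999, 0.001], [-0.999, -0.042, -0.0], [0.0, -0.001, -1.0]]
contact_force: [-0.1, -0.2, -0.5]
width: 0.305
```

Request:
carry_out([
  [0,0,0.015,0,0,0,0],
  [0,0,0.014,0,0,0,0],
  [0,0,0.01,0,0,0,0],
  [0,0,0.007,0,0,0,0],
  [0,0,0.006,0,0,0,0],
  [0,0,0.005,0,0,0,0],
  [0,0,0,0,0,0,0],
  [0,0,0,0,0,0,0],
])

```text
time_s: 32.48
tcp_pos: [0.55, -0.1797, 0.0246]
ee_rot: [[0.042, -0.999, -0.0], [-0.999, -0.042, 0.0], [-0.0, 0.0, -1.0]]
contact_force: [-0.6, 3.5, 4.7]
width: 0.3
```

Request:
carry_out([
  [0,0,0.002,0,0,0,0],
  [0,0,0,0,0,0,0],
  [0,0,0,0,0,0,0.31],
  [0,0,0,0,0,0,0.4],
  [0,0,0,0,0,0,0.48],
  [0,0,0,0,0,0,0.48],
  [0,0,0,0,0,0,0.48],
  [0,0,-0.03,0,0,0,0.48],
  [0,0,-0.07,0,0,0,0.48],
  [0,0,-0.12,0,0,0,0.48],
  [0,0,-0.16,0,0,0,0.48],
  [0,0,-0.16,0,0,0,0.48],
])

```text
time_s: 33.48
tcp_pos: [0.5495, -0.1797, 0.1332]
ee_rot: [[0.042, -0.999, -0.001], [-0.999, -0.042, 0.001], [-0.001, 0.001, -1.0]]
contact_force: [0.2, 0.0, 0.8]
width: 0.479
```

Request:
carry_out([
  [0,0.1,-0.16,0,0,0,0.4],
  [0,0.13,-0.16,0,0,0,0.2],
  [0,0.13,-0.16,0,0,0,0],
  [0,0.2,0,0,0,0,0],
  [0,0.2,0,0,0,0,0],
  [0,0.2,0,0,0,0,0],
  [0,0,0,0,0,0,0],
  [0,0,0,0,0,0,0],
])

```text
time_s: 34.15
tcp_pos: [0.3566, -0.1879, 0.2287]
ee_rot: [[0.04, -0.999, 0.0], [-0.999, -0.04, -0.0], [0.0, -0.0, -1.0]]
contact_force: [1.1, -0.7, -0.4]
width: -0.003
```

```bash
python3 - <<'E'
from h import *
plan()
o=snap('s',('side','top'))
s=o['side'][0];p=o['top'][0]
cv2.imwrite('pics/s1.png',cv2.resize(s[100:280,240:420,::-1],None,fx=3.3,fy=3.3,interpolation=cv2.INTER_CUBIC))
cv2.imwrite('pics/s2.png',cv2.resize(p[160:320,280:480,::-1],None,fx=4,fy=3.5,interpolation=cv2.INTER_CUBIC))
E
```

```text
t 34.15 pos [ 0.3566 -0.1879  0.2287] yaw -87.7 F [ 1.1 -0.7 -0.4] w -0.003 q6 0.9
turn total share -0.0 rows>= 0.0  shift shares total x,y,z: 0.0 0.0 -0.0
```

View pics/s1.png

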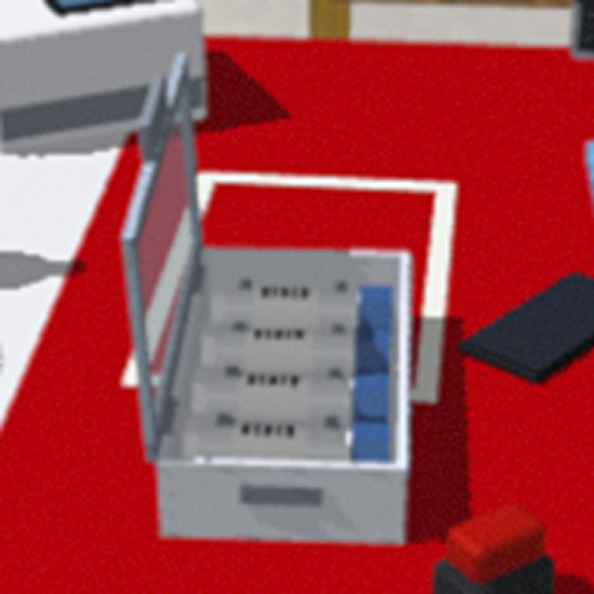

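View pics/s2.png

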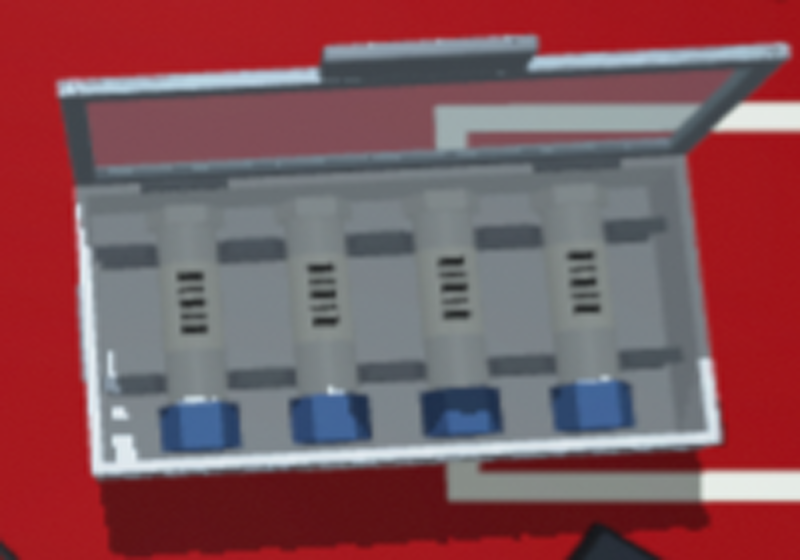

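All four tubes are seated with their caps along the front (zoomed top view, caps at y≈420). Next I'll estimate the lid angle and re-check the case pose.

```bash
python3 - <<'E'
from h import *
F=-.075;B=.075;L=.14;Z=.056
# refit case front corners from s2
obs=[('top',(280+92/4,160+476/3.5),(F,L,Z)),('top',(280+722/4,160+443/3.5),(F,-L,Z))]
x,r=fitcase(obs);print(x.round(4),r.round(1))
d=np.load('top_s.npy');W=cloud('top',d)
c,s=np.cos(.045),np.sin(.045)
Q=W-np.array([.5372,-.0893,0]); lx=c*Q[...,0]+s*Q[...,1]; ly=-s*Q[...,0]+c*Q[...,1]
m=(lx>.06)&(lx<.16)&(abs(ly)<.15)&(W[...,2]>.1)&(W[...,2]<.3)
P=np.c_[lx[m],ly[m],W[...,2][m]]; print(len(P)); top=P[P[:,2]>.19]; print(top.mean(0),P[:,2].max())
for lo in np.arange(.1,.23,.02):
    k=P[(P[:,2]>=lo)&(P[:,2]<lo+.02)]; 
    if len(k): print(lo.round(2),len(k),np.round([k[:,0].min(),np.median(k[:,0]),k[:,0].max()],4))
d=np.load('side_s.npy');W=cloud('side',d)
Q=W-np.array([.5372,-.0893,0]); lx=c*Q[...,0]+s*Q[...,1]; ly=-s*Q[...,0]+c*Q[...,1]
m=(lx>.05)&(lx<.16)&(abs(ly)<.15)&(W[...,2]>.07)&(W[...,2]<.3)
P=np.c_[lx[m],ly[m],W[...,2][m]]
print('side')
for lo in np.arange(.08,.25,.02):
    k=P[(P[:,2]>=lo)&(P[:,2]<lo+.02)]; 
    if len(k): print(lo.round(2),len(k),np.round([k[:,0].min(),np.median(k[:,0]),k[:,0].max()],4))
E
```

```text
[ 0.5368 -0.0899  0.0452] [[ 0.3 -0. ]
 [-0.3  0. ]]
4447
[ 8.51952129e-02 -1.66529269e-04  2.09916861e-01] 0.23452332062078
0.1 538 [0.0782 0.0795 0.0808]
0.12 571 [0.0787 0.0802 0.0817]
0.14 621 [0.0797 0.0811 0.083 ]
0.16 675 [0.0804 0.0821 0.0835]
0.18 676 [0.0806 0.0828 0.0842]
0.2 971 [0.0821 0.0844 0.0907]
0.22 395 [0.0831 0.0863 0.0927]
side
0.08 193 [0.0777 0.0792 0.0853]
0.1 206 [0.0789 0.08   0.0868]
0.12 203 [0.0796 0.0809 0.0871]
0.14 217 [0.0807 0.0818 0.0884]
0.16 221 [0.0817 0.0827 0.0888]
0.18 219 [0.0824 0.0836 0.0904]
0.2 251 [0.0832 0.0854 0.0922]
0.22 102 [0.084  0.0875 0.0929]
```

```bash
python3 - <<'E'
from h import *
plan(case_pts((.537,-.0896,.0451),[(.12,0,0)])[0][:2],0.275,-87.42)
E
```

```text
t 34.25 pos [ 0.3588 -0.1884  0.2286] yaw -87.61 F [ 0.1 -0.3 -0.1] w -0.002 q6 0.9
turn total share -0.0021 rows>= 0.0  shift shares total x,y,z: -0.4535 -1.5123 -0.232
```

Request:
carry_out([
  [0,0,-0.12,0,0,-0.002,0],
  [0,0,-0.112,0,0,0,0],
  [-0.05,-0.168,0,0,0,0,0],
  [-0.05,-0.168,0,0,0,0,0],
  [-0.05,-0.168,0,0,0,0,0],
  [-0.05,-0.168,0,0,0,0,0],
  [-0.05,-0.168,0,0,0,0,0],
  [-0.05,-0.168,0,0,0,0,0],
  [-0.05,-0.168,0,0,0,0,0],
  [-0.05,-0.168,0,0,0,0,0],
  [-0.05,-0.168,0,0,0,0,0],
  [0,0,0,0,0,0,0],
])

```text
time_s: 35.25
tcp_pos: [0.6617, -0.0814, 0.2731]
ee_rot: [[0.048, -0.999, 0.001], [-0.999, -0.048, 0.001], [-0.001, -0.001, -1.0]]
contact_force: [-0.2, -0.4, -0.1]
width: -0.001
```

Request:
carry_out([
  [0,0,0,0,0,0,0],
  [0,0,0,0,0,0,0],
])

```text
time_s: 35.42
tcp_pos: [0.6565, -0.0839, 0.2738]
ee_rot: [[0.046, -0.999, -0.001], [-0.999, -0.046, 0.0], [-0.0, 0.001, -1.0]]
contact_force: [-0.0, -0.8, -0.4]
width: -0.001
```

```bash
python3 - <<'E'
from h import *
plan(case_pts((.537,-.0896,.0451),[(.12,0,0)])[0][:2],0.205,-87.42)
o=snap('t')
s=o['side'][0]
cv2.imwrite('pics/t1.png',cv2.resize(s[60:280,220:420,::-1],None,fx=2.7,fy=2.7,interpolation=cv2.INTER_CUBIC))
E
```

```text
t 35.42 pos [ 0.6565 -0.0839  0.2738] yaw -87.34 F [-0.  -0.8 -0.4] w -0.001 q6 1.31
turn total share 0.0008 rows>= 0.0  shift shares total x,y,z: 0.0017 -0.0019 0.344
```

View pics/t1.png

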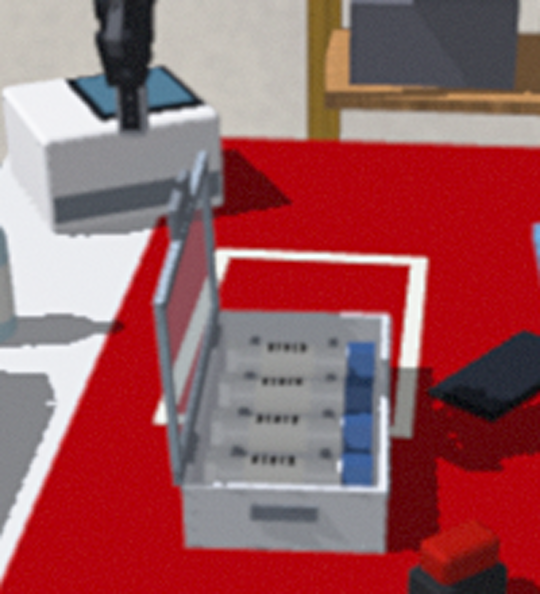

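The closed fingers are behind the lid and above it. Descending behind the tab.

Request:
carry_out([
  [0,0,0.1,0,0,0,0],
  [0,0,0.1,0,0,0,0],
  [0,0,0.08,0,0,0,0],
  [0,0,0.045,0,0,0,0],
  [0,0,0,0,0,0,0],
  [0,0.02,0,0,0,0,0],
  [0,0.02,0,0,0,0,0],
  [0,0.02,0,0,0,0,0],
  [0,0.02,0,0,0,0,0],
  [0,0,0,0,0,0,0],
  [0,0,0,0,0,0,0],
])

```text
time_s: 36.43
tcp_pos: [0.6402, -0.0852, 0.21]
ee_rot: [[0.045, -0.999, 0.001], [-0.999, -0.045, -0.0], [0.0, -0.001, -1.0]]
contact_force: [0.2, 0.4, -0.7]
width: 0.005
```

```bash
cat >> h.py <<'E'
C2=(.537,-.0896,.0451)
def incase(p,case=C2):
    c,s=np.cos(case[2]),np.sin(case[2]); d=np.array(p)[:2]-case[:2]; return np.array([c*d[0]+s*d[1],-s*d[0]+c*d[1]])
def lidplan(phi,r=.155,t=.008,half=.011):
    s=arm.state(); q=incase(s['tcp_pos']); z=s['tcp_pos'][2]; f=np.radians(phi)
    x=.075-r*np.cos(f)+t*np.sin(f)+half; zz=.0565+r*np.sin(f)+t*np.cos(f)
    print('phi',phi,'tool y share',round((q[0]-x)/.2,3),'z share',round((z-zz)/.2,3),'lateral',q[1].round(4))
E
python3 - <<'E'
from h import *
plan();print(incase(arm.state()['tcp_pos']))
for p in (90,75,60,45,30,15,0): lidplan(p)
E
```

```text
t 36.43 pos [ 0.6402 -0.0852  0.21  ] yaw -87.41 F [ 0.2  0.4 -0.7] w 0.005 q6 1.3
turn total share -0.0 rows>= 0.0  shift shares total x,y,z: 0.0 0.0 -0.0
[ 0.10325189 -0.00026025]
phi 90 tool y share 0.046 z share -0.007 lateral -0.0003
phi 75 tool y share 0.248 z share 0.009 lateral -0.0003
phi 60 tool y share 0.439 z share 0.076 lateral -0.0003
phi 45 tool y share 0.606 z share 0.191 lateral -0.0003
phi 30 tool y share 0.737 z share 0.345 lateral -0.0003
phi 15 tool y share 0.824 z share 0.528 lateral -0.0003
phi 0 tool y share 0.861 z share 0.728 lateral -0.0003
```

Request:
carry_out([
  [0,0.025,0,0,0,0,0],
  [0,0.025,0,0,0,0,0],
  [0,0.025,0,0,0,0,0],
  [0,0.025,0,0,0,0,0],
  [0,0.025,0,0,0,0,0],
  [0,0.025,0.001,0,0,0,0],
  [0,0.025,0.002,0,0,0,0],
  [0,0.025,0.002,0,0,0,0],
  [0,0.025,0.002,0,0,0,0],
  [0,0.025,0.002,0,0,0,0],
])

```text
time_s: 37.27
tcp_pos: [0.5898, -0.0875, 0.2076]
ee_rot: [[0.045, -0.999, -0.0], [-0.999, -0.045, -0.0], [0.0, 0.0, -1.0]]
contact_force: [1.0, 0.2, 0.9]
width: 0.001
```

```bash
python3 - <<'E'
from h import *
plan()
for p in (75,60,45,30,15,0): lidplan(p)
o=snap('u')
s=o['side'][0]
cv2.imwrite('pics/u1.png',cv2.resize(s[60:280,220:420,::-1],None,fx=2.7,fy=2.7,interpolation=cv2.INTER_CUBIC))
E
```

```text
t 37.27 pos [ 0.5898 -0.0875  0.2076] yaw -87.41 F [1.  0.2 0.9] w 0.001 q6 1.28
turn total share -0.0 rows>= 0.0  shift shares total x,y,z: 0.0 0.0 -0.0
phi 75 tool y share -0.004 z share -0.003 lateral -0.0002
phi 60 tool y share 0.187 z share 0.064 lateral -0.0002
phi 45 tool y share 0.354 z share 0.179 lateral -0.0002
phi 30 tool y share 0.485 z share 0.333 lateral -0.0002
phi 15 tool y share 0.572 z share 0.516 lateral -0.0002
phi 0 tool y share 0.609 z share 0.716 lateral -0.0002
```

View pics/u1.png

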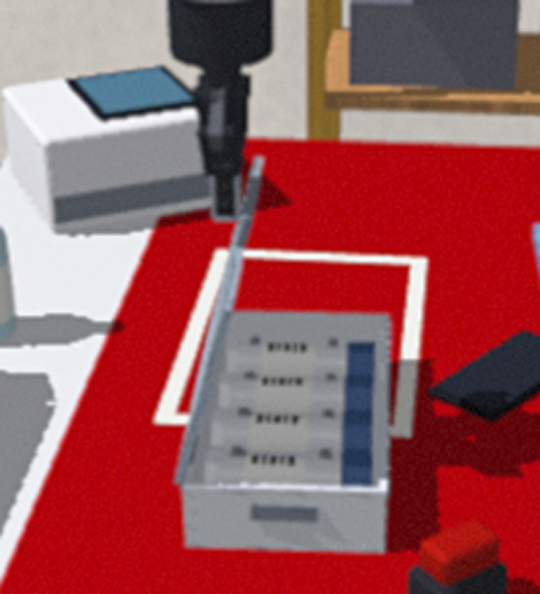

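The lid follows (edge-on at (240,220)) and the case stays put. Continuing the arc.

Request:
carry_out([
  [0,0.031,0.005,0,0,0,0],
  [0,0.031,0.008,0,0,0,0],
  [0,0.031,0.01,0,0,0,0],
  [0,0.031,0.012,0,0,0,0],
  [0,0.031,0.014,0,0,0,0],
  [0,0.031,0.016,0,0,0,0],
  [0,0.028,0.017,0,0,0,0],
  [0,0.028,0.018,0,0,0,0],
  [0,0.028,0.019,0,0,0,0],
  [0,0.028,0.02,0,0,0,0],
  [0,0.027,0.02,0,0,0,0],
  [0,0.027,0.021,0,0,0,0],
])

```text
time_s: 38.37
tcp_pos: [0.5194, -0.0906, 0.1712]
ee_rot: [[0.045, -0.999, 0.0], [-0.999, -0.045, 0.0], [-0.0, -0.0, -1.0]]
contact_force: [0.6, 0.8, 0.2]
width: 0.003
```

```bash
python3 - <<'E'
from h import *
plan()
for p in (45,30,15,0): lidplan(p)
o=snap('v')
s=o['side'][0]
cv2.imwrite('pics/v1.png',cv2.resize(s[60:280,220:420,::-1],None,fx=2.7,fy=2.7,interpolation=cv2.INTER_CUBIC))
E
```

```text
t 38.37 pos [ 0.5194 -0.0906  0.1712] yaw -87.41 F [0.6 0.8 0.2] w 0.003 q6 1.24
turn total share -0.0 rows>= 0.0  shift shares total x,y,z: 0.0 0.0 -0.0
phi 45 tool y share 0.002 z share -0.003 lateral -0.0002
phi 30 tool y share 0.133 z share 0.152 lateral -0.0002
phi 15 tool y share 0.22 z share 0.335 lateral -0.0002
phi 0 tool y share 0.257 z share 0.534 lateral -0.0002
```

View pics/v1.png

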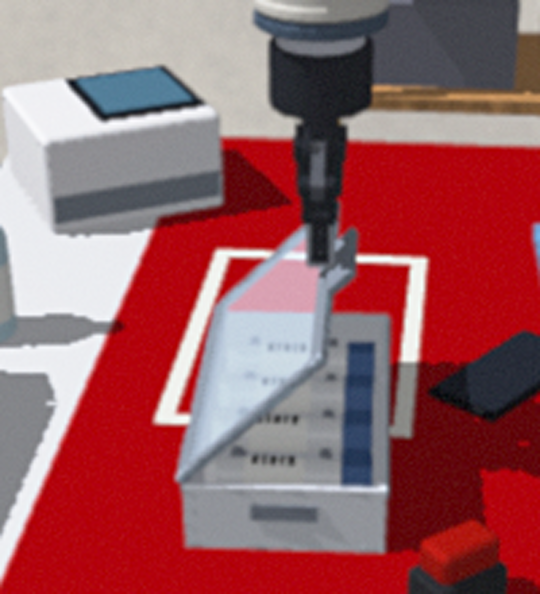

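The lid is at about 45° and the case is still in place. Continuing to about 10°.

Request:
carry_out([
  [0,0.025,0.023,0,0,0,0],
  [0,0.024,0.024,0,0,0,0],
  [0,0.023,0.025,0,0,0,0],
  [0,0.021,0.026,0,0,0,0],
  [0,0.02,0.027,0,0,0,0],
  [0,0.02,0.027,0,0,0,0],
  [0,0.019,0.029,0,0,0,0],
  [0,0.017,0.03,0,0,0,0],
  [0,0.015,0.031,0,0,0,0],
  [0,0.014,0.031,0,0,0,0],
  [0,0.012,0.031,0,0,0,0],
  [0,0.01,0.031,0,0,0,0],
])

```text
time_s: 39.47
tcp_pos: [0.4757, -0.0926, 0.104]
ee_rot: [[0.045, -0.999, -0.0], [-0.999, -0.045, 0.0], [-0.0, 0.0, -1.0]]
contact_force: [-0.1, -0.3, 1.0]
width: -0.0
```

```bash
python3 - <<'E'
from h import *
plan()
for p in (15,10,5,0): lidplan(p)
E
```

```text
t 39.47 pos [ 0.4757 -0.0926  0.104 ] yaw -87.41 F [-0.1 -0.3  1. ] w -0.0 q6 1.21
turn total share -0.0 rows>= 0.0  shift shares total x,y,z: 0.0 0.0 -0.0
phi 15 tool y share 0.001 z share -0.002 lateral -0.0003
phi 10 tool y share 0.019 z share 0.064 lateral -0.0003
phi 5 tool y share 0.032 z share 0.13 lateral -0.0003
phi 0 tool y share 0.038 z share 0.198 lateral -0.0003
```

Request:
carry_out([
  [0,0.007,0.028,0,0,0,0],
  [0,0.006,0.028,0,0,0,0],
  [0,0.006,0.028,0,0,0,0],
  [0,0.005,0.028,0,0,0,0],
  [0,0.004,0.028,0,0,0,0],
  [0,0.004,0.026,0,0,0,0],
  [0,0.003,0.018,0,0,0,0],
  [0,0.002,0.01,0,0,0,0],
  [0,0,0,0,0,0,0],
  [0,0,0,0,0,0,0],
])

```text
time_s: 40.3
tcp_pos: [0.4686, -0.093, 0.0659]
ee_rot: [[0.045, -0.999, -0.0], [-0.999, -0.045, 0.0], [-0.0, 0.0, -1.0]]
contact_force: [0.1, 0.6, 0.4]
width: -0.002
```

Pressing further in small steps until there is contact.

Request:
carry_out([
  [0,0,0.007,0,0,0,0],
  [0,0,0.007,0,0,0,0],
  [0,0,0.005,0,0,0,0],
  [0,0,0,0,0,0,0],
  [0,0,0,0,0,0,0],
])

```text
time_s: 40.72
tcp_pos: [0.4691, -0.0931, 0.0635]
ee_rot: [[0.045, -0.999, 0.002], [-0.999, -0.045, -0.001], [0.001, -0.002, -1.0]]
contact_force: [-7.2, 0.8, 37.1]
width: -0.001
```

It resists firmly at z = 0.0635, which matches shut. Backing off to look.

Request:
carry_out([
  [0,0,-0.02,0,0,0,0],
  [0,0,-0.08,0,0,0,0],
  [0,0,-0.15,0,0,0,0],
  [0,0,-0.15,0,0,0,0],
  [0,0.15,-0.15,0,0,0,0],
  [0,0.2,-0.05,0,0,0,0],
  [0,0.2,0,0,0,0,0],
  [0,0,0,0,0,0,0],
  [0,0,0,0,0,0,0],
])

```text
time_s: 41.47
tcp_pos: [0.3576, -0.0977, 0.182]
ee_rot: [[0.044, -0.999, 0.0], [-0.999, -0.044, -0.0], [0.0, -0.0, -1.0]]
contact_force: [0.6, 0.0, -0.1]
width: 0.0
```

```bash
python3 - <<'E'
from h import *
plan()
o=snap('w')
s=o['side'][0];p=o['top'][0]
cv2.imwrite('pics/w1.png',cv2.resize(s[100:280,240:420,::-1],None,fx=3.3,fy=3.3,interpolation=cv2.INTER_CUBIC))
cv2.imwrite('pics/w2.png',cv2.resize(p[160:320,280:480,::-1],None,fx=4,fy=3.5,interpolation=cv2.INTER_CUBIC))
W=cloud('top',o['top'][1]); c,sn=np.cos(.0451),np.sin(.0451)
Q=W-np.array([.537,-.0896,0]); lx=c*Q[...,0]+sn*Q[...,1]; ly=-sn*Q[...,0]+c*Q[...,1]
for a in np.arange(-.1,.08,.02):
    m=(lx>a)&(lx<a+.02)&(abs(ly)<.13 if a>-.08 else abs(ly)<.03); print(a.round(2),np.nanmedian(W[...,2][m]).round(4))
E
```

```text
t 41.47 pos [ 0.3576 -0.0977  0.182 ] yaw -87.48 F [ 0.6  0.  -0.1] w 0.0 q6 1.1
turn total share -0.0 rows>= 0.0  shift shares total x,y,z: 0.0 0.0 -0.0
-0.1 0.0649
-0.08 0.0639
-0.06 0.0632
-0.04 0.0631
-0.02 0.0631
0.0 0.0633
0.02 0.0634
0.04 0.0634
0.06 0.0636
```

View pics/w1.png

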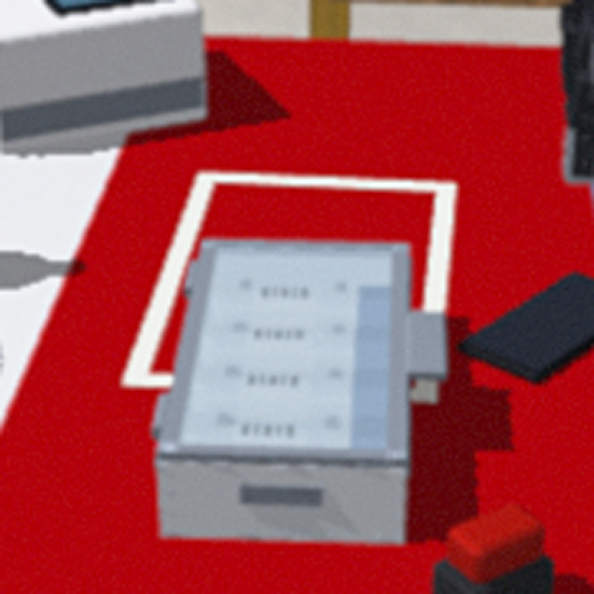

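View pics/w2.png

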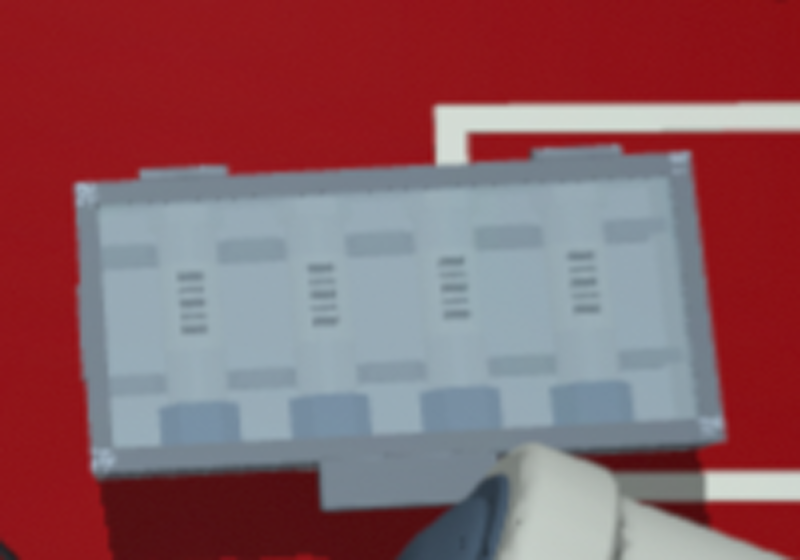

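The lid is flat: its top is 63–65 mm high everywhere, so it's shut. Next I'll re-fit the case pose from the lid corners and plan a two-finger push on its left end.

```bash
python3 - <<'E'
from h import *
F=-.075;B=.075;L=.14;Z=.0625
f=lambda a,b:(280+a/4,160+b/3.5)
obs=[('top',f(92,476),(F,L,Z)),('top',f(725,441),(F,-L,Z)),('top',f(690,152),(B,-L,Z)),('top',f(75,186),(B,L,Z))]
x,r=fitcase(obs);print(x.round(4),r.round(1))
tgt=case_pts(x,[(0,.14+.011+.025,0)])[0][:2]; print(tgt)
plan(tgt,0.1,np.degrees(x[2]))
E
```

```text
[ 0.5371 -0.0901  0.0463] [[ 0.3 -0.3]
 [ 0.2  0.1]
 [-0.4  0.2]
 [-0.1  0. ]]
[0.52890919 0.08568276]
t 41.57 pos [ 0.3601 -0.0982  0.1818] yaw -87.43 F [ 1.   0.7 -0.1] w -0.0 q6 1.1
turn total share -1.0009 rows>= 12.6  shift shares total x,y,z: 0.8858 -0.8794 0.4092
```

Request:
carry_out([
  [0,0,0,0,0,-0.077,0.5],
  [0,0,0,0,0,-0.077,1],
  [0,0,0,0,0,-0.077,1],
  [0,0,0,0,0,-0.077,1],
  [0,0,0,0,0,-0.077,1],
  [0,0,0,0,0,-0.077,1],
  [0,0,0,0,0,-0.077,1],
  [0,0,0,0,0,-0.077,1],
  [0,0,0,0,0,-0.077,1],
  [0,0,0,0,0,-0.077,1],
  [0,0,0,0,0,-0.077,1],
  [0,0,0,0,0,-0.077,1],
])

```text
time_s: 42.57
tcp_pos: [0.3606, -0.0981, 0.1814]
ee_rot: [[0.998, -0.067, 0.0], [-0.067, -0.998, -0.0], [0.0, 0.0, -1.0]]
contact_force: [0.9, -0.1, -0.3]
width: 1.001
```

Request:
carry_out([
  [0,0,0,0,0,-0.077,1],
  [0.1266,-0.1256,0,0,0,0,1],
  [0.1266,-0.1256,0,0,0,0,1],
  [0.1266,-0.1256,0,0,0,0,1],
  [0.1266,-0.1256,0,0,0,0,1],
  [0.1266,-0.1256,0,0,0,0,1],
  [0.1266,-0.1256,0,0,0,0,1],
  [0.1266,-0.1256,0,0,0,0,1],
  [0,0,0,0,0,0,1],
  [0,0,0,0,0,0,1],
  [0,0,0,0,0,0,1],
])

```text
time_s: 43.48
tcp_pos: [0.5282, 0.0864, 0.1809]
ee_rot: [[0.999, 0.048, -0.001], [0.048, -0.999, -0.0], [-0.001, 0.0, -1.0]]
contact_force: [-1.3, -1.1, 0.2]
width: 1.0
```

```bash
python3 - <<'E'
from h import *
plan((0.5289,0.0857),0.012,2.65)
o=snap('x')
E
```

```text
t 43.48 pos [0.5282 0.0864 0.1809] yaw 2.75 F [-1.3 -1.1  0.2] w 1.0 q6 0.0
turn total share 0.0011 rows>= 0.0  shift shares total x,y,z: 0.0033 0.0036 0.8444
```

View pics/side_x.png

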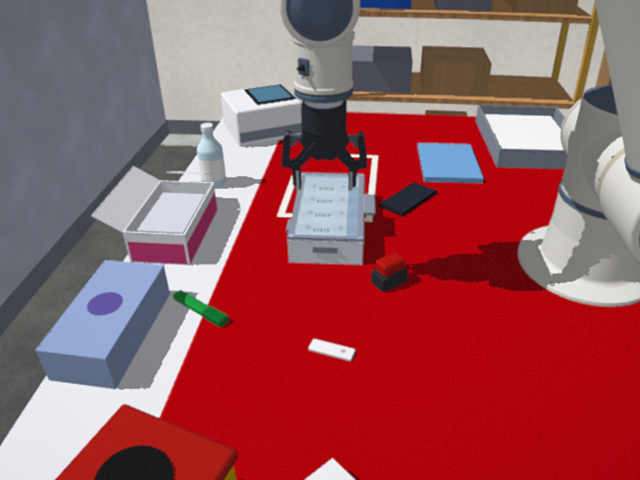

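View pics/top_x.png

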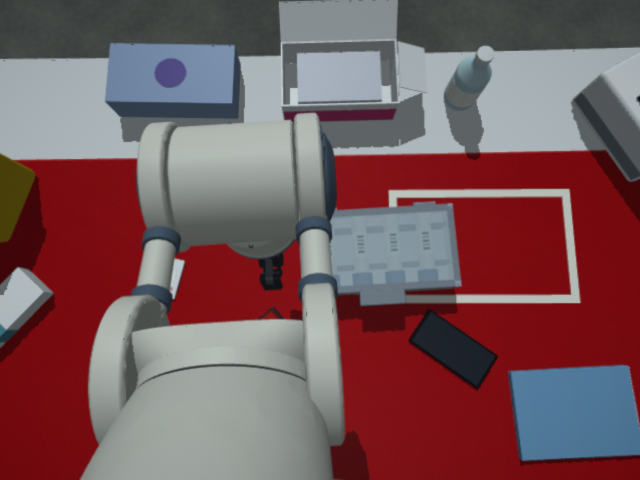

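The open fingers straddle the line of the case's left end, and the phone at (452,348) is clear of the case's path. Descending next to the end wall.

Request:
carry_out([
  [0,0,0.1,0,0,0,1],
  [0,0,0.15,0,0,0,1],
  [0,0,0.15,0,0,0,1],
  [0,0,0.15,0,0,0,1],
  [0,0,0.15,0,0,0,1],
  [0,0,0.1,0,0,0,1],
  [0,0,0.04,0,0,0,1],
  [0,0,0,0,0,0,1],
  [0,0,0,0,0,0,1],
])

```text
time_s: 44.33
tcp_pos: [0.5282, 0.0857, 0.0142]
ee_rot: [[0.999, 0.046, 0.0], [0.046, -0.999, 0.0], [0.0, 0.0, -1.0]]
contact_force: [0.2, -0.5, 0.5]
width: 0.998
```

```bash
python3 - <<'E'
from h import *
plan((0.5289,0.0857),0.012,2.65)
o=snap('y',('side',))
cv2.imwrite('pics/y1.png',cv2.resize(o['side'][0][120:300,240:420,::-1],None,fx=3.3,fy=3.3,interpolation=cv2.INTER_CUBIC))
E
```

```text
t 44.33 pos [0.5282 0.0857 0.0142] yaw 2.65 F [ 0.2 -0.5  0.5] w 0.998 q6 0.0
turn total share -0.0 rows>= 0.0  shift shares total x,y,z: 0.0033 -0.0 0.0109
```

View pics/y1.png

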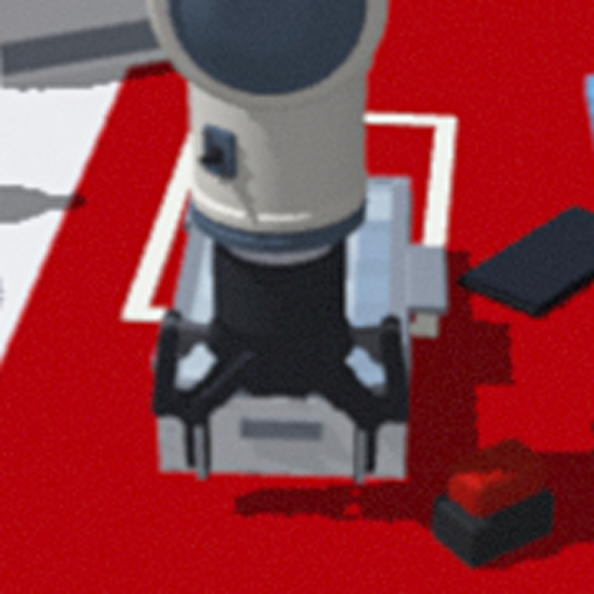

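Request:
carry_out([
  [0.003,0.05,0,0,0,0,1],
  [0,0.03,0,0,0,0,1],
  [0,0.02,0,0,0,0,1],
  [0,0.02,0,0,0,0,1],
  [0,0.02,0,0,0,0,1],
  [0,0.03,0,0,0,0,1],
  [0,0.03,0,0,0,0,1],
  [0,0.03,0,0,0,0,1],
  [0,0.03,0,0,0,0,1],
])

```text
time_s: 45.13
tcp_pos: [0.5313, 0.0342, 0.014]
ee_rot: [[0.999, 0.047, 0.001], [0.047, -0.999, 0.001], [0.001, -0.001, -1.0]]
contact_force: [-0.4, 9.4, 6.8]
width: 1.002
```

```bash
python3 - <<'E'
from h import *
plan()
o=snap('z')
cv2.imwrite('pics/z1.png',cv2.resize(o['side'][0][120:300,240:420,::-1],None,fx=3.3,fy=3.3,interpolation=cv2.INTER_CUBIC))
cv2.imwrite('pics/z2.png',cv2.resize(o['top'][0][160:320,280:600,::-1],None,fx=2.5,fy=2.5,interpolation=cv2.INTER_CUBIC))
E
```

```text
t 45.13 pos [0.5313 0.0342 0.014 ] yaw 2.67 F [-0.4  9.4  6.8] w 1.002 q6 -0.1
turn total share -0.0 rows>= 0.0  shift shares total x,y,z: 0.0 0.0 -0.0
```

View pics/z1.png

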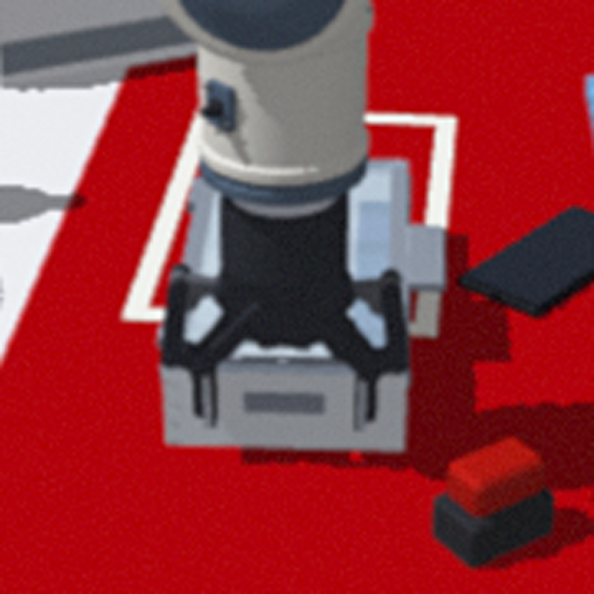

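View pics/z2.png

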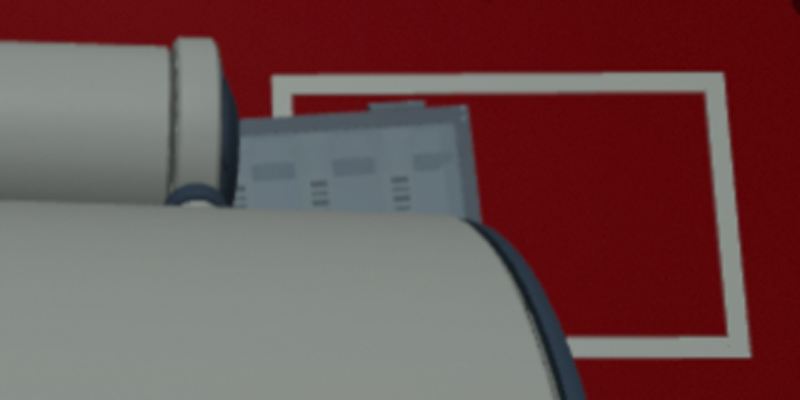

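The case slides squarely, both fingers on its end wall, with about 9 N of push. Continuing, with a gradual turn and a small +x drift.

Request:
carry_out([
  [0.004,0.03,-0.003,0,0,0.003,1],
  [0.004,0.035,-0.003,0,0,0.003,1],
  [0.004,0.035,0,0,0,0.003,1],
  [0.004,0.035,0,0,0,0.003,1],
  [0.004,0.035,0,0,0,0.003,1],
  [0.004,0.035,0,0,0,0.003,1],
  [0.004,0.035,0,0,0,0.003,1],
  [0.004,0.035,0,0,0,0.003,1],
  [0.004,0.035,0,0,0,0.003,1],
  [0.004,0.035,0,0,0,0.003,1],
  [0.004,0.035,0,0,0,0.003,1],
  [0.004,0.035,0,0,0,0.003,1],
])

```text
time_s: 46.23
tcp_pos: [0.5422, -0.0488, 0.0147]
ee_rot: [[1.0, -0.01, -0.0], [-0.01, -1.0, 0.0], [-0.0, -0.0, -1.0]]
contact_force: [-0.2, 6.1, 0.9]
width: 0.999
```

```bash
python3 - <<'E'
from h import *
plan((.5523,-.143),None,-0.6)
o=snap('aa')
cv2.imwrite('pics/aa1.png',cv2.resize(o['side'][0][100:280,240:420,::-1],None,fx=3.3,fy=3.3,interpolation=cv2.INTER_CUBIC))
cv2.imwrite('pics/aa2.png',cv2.resize(o['top'][0][160:320,280:600,::-1],None,fx=2.5,fy=2.5,interpolation=cv2.INTER_CUBIC))
E
```

```text
t 46.23 pos [ 0.5422 -0.0488  0.0147] yaw -0.58 F [-0.2  6.1  0.9] w 0.999 q6 -0.19
turn total share 0.0002 rows>= 0.0  shift shares total x,y,z: 0.0554 0.4703 -0.0
```

View pics/aa1.png

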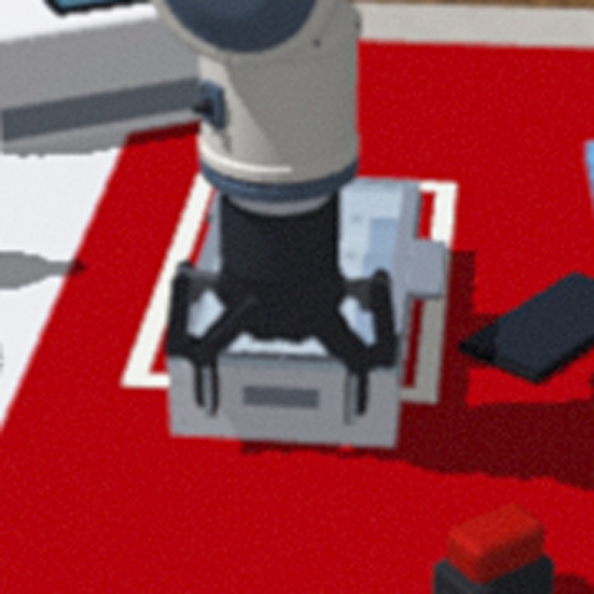

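View pics/aa2.png

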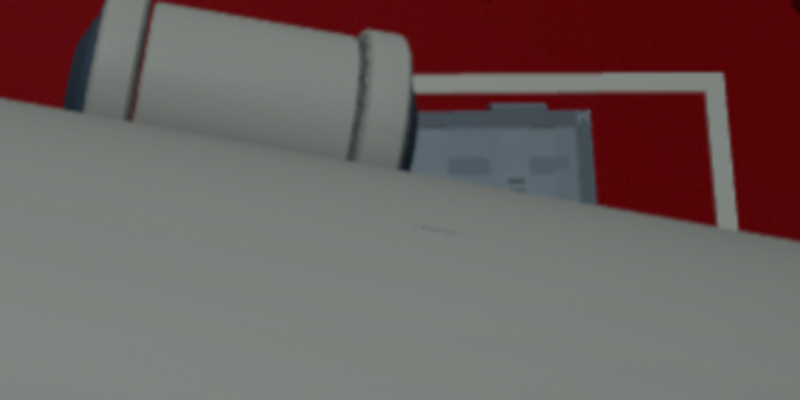

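```bash
python3 - <<'E'
from h import *
F=-.075;B=.075;L=.14
obs=[('side',(240+170/3.3,100+434/3.3),(B,L,0)),('side',(240+397/3.3,100+446/3.3),(F,L,0)),('top',(280+591/2.5,160+110/2.5),(B,-L,.0625))]
x,r=fitcase(obs);print(x.round(4),r.round(1))
t=np.array([.5422,-.0488]);print(incase(t,x))
print(np.array([.5507,-.2959])-x[:2], np.degrees(-.0103-x[2]))
E
```

```text
[ 0.542  -0.2007 -0.0099] [[ 0.6 -0.5]
 [-0.6 -0.3]
 [-0.4  0.1]]
[-0.00129247  0.15191381]
[ 0.0087162  -0.09518084] -0.021151547735047536
```

Fit: case at (0.542, -0.201), yaw -0.6°, square with the tape. 95 mm remain.

Request:
carry_out([
  [0.004,0.035,0,0,0,0,1],
  [0.004,0.04,0,0,0,0,1],
  [0.004,0.04,0,0,0,0,1],
  [0.004,0.04,0,0,0,0,1],
  [0.004,0.04,0,0,0,0,1],
  [0.004,0.04,0,0,0,0,1],
  [0.004,0.04,0,0,0,0,1],
  [0.004,0.04,0,0,0,0,1],
  [0.004,0.04,0,0,0,0,1],
  [0.004,0.04,0,0,0,0,1],
  [0.004,0.035,0,0,0,0,1],
  [0.004,0.025,0,0,0,0,1],
])

```text
time_s: 47.33
tcp_pos: [0.5507, -0.1396, 0.0147]
ee_rot: [[1.0, -0.01, -0.001], [-0.01, -1.0, 0.001], [-0.001, -0.001, -1.0]]
contact_force: [-1.1, 8.1, 3.4]
width: 0.999
```

Request:
carry_out([
  [0,0.015,0,0,0,0,1],
  [0,0,0,0,0,0,1],
  [0,0,0,0,0,0,1],
])

```text
time_s: 47.58
tcp_pos: [0.5511, -0.1428, 0.0147]
ee_rot: [[1.0, -0.01, -0.0], [-0.01, -1.0, -0.0], [-0.0, 0.0, -1.0]]
contact_force: [0.0, 0.2, 0.2]
width: 0.997
```

```bash
python3 - <<'E'
from h import *
plan((.5523,-.144),None,-0.6)
o=snap('ab')
cv2.imwrite('pics/ab1.png',cv2.resize(o['side'][0][100:280,240:420,::-1],None,fx=3.3,fy=3.3,interpolation=cv2.INTER_CUBIC))
cv2.imwrite('pics/ab2.png',cv2.resize(o['top'][0][160:320,280:600,::-1],None,fx=2.5,fy=2.5,interpolation=cv2.INTER_CUBIC))
E
```

```text
t 47.58 pos [ 0.5511 -0.1428  0.0147] yaw -0.56 F [0.  0.2 0.2] w 0.997 q6 -0.35
turn total share 0.0005 rows>= 0.0  shift shares total x,y,z: 0.0062 0.0061 -0.0
```

View pics/ab1.png

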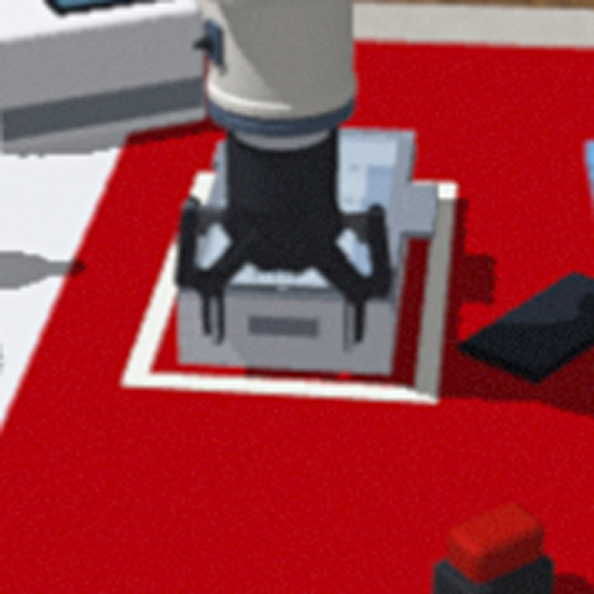

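The case stands inside the tape with red visible on the near and front sides. Backing off and lifting to check.

Request:
carry_out([
  [0,-0.05,0,0,0,0,1],
  [0,-0.15,0,0,0,0,1],
  [0,-0.2,0,0,0,0,1],
  [0,-0.1,-0.1,0,0,0,1],
  [0,0,-0.2,0,0,0,1],
  [0,0,-0.2,0,0,0,1],
  [0,0,-0.2,0,0,0,1],
  [0,0,-0.2,0,0,0,1],
  [-0.1,-0.15,0,0,0,0,1],
  [-0.1,-0.15,0,0,0,0,1],
  [-0.1,-0.15,0,0,0,0,1],
  [-0.1,-0.15,0,0,0,0,1],
])

```text
time_s: 48.68
tcp_pos: [0.4718, 0.0796, 0.1949]
ee_rot: [[1.0, -0.01, 0.0], [-0.01, -1.0, 0.0], [0.0, -0.0, -1.0]]
contact_force: [0.6, 0.5, -0.5]
width: 0.999
```

Request:
carry_out([
  [-0.1,-0.15,0,0,0,0,1],
  [-0.1,-0.15,0,0,0,0,1],
  [-0.1,-0.15,0,0,0,0,1],
  [-0.1,-0.15,0,0,0,0,1],
  [0,-0.15,0,0,0,0,1],
  [0,-0.15,0,0,0,0,1],
  [0,-0.15,0,0,0,0,1],
  [0,-0.15,0,0,0,0,1],
  [0,0,0,0,0,0,1],
  [0,0,0,0,0,0,1],
])

```text
time_s: 49.52
tcp_pos: [0.3947, 0.3203, 0.1945]
ee_rot: [[1.0, -0.007, -0.0], [-0.007, -1.0, -0.0], [-0.0, 0.0, -1.0]]
contact_force: [-1.0, -0.7, 0.1]
width: 1.002
```

```bash
python3 - <<'E'
from h import *
plan()
o=snap('ac')
cv2.imwrite('pics/ac1.png',cv2.resize(o['side'][0][100:280,240:420,::-1],None,fx=3.3,fy=3.3,interpolation=cv2.INTER_CUBIC))
cv2.imwrite('pics/ac2.png',cv2.resize(o['top'][0][170:320,370:600,::-1],None,fx=3.4,fy=3.4,interpolation=cv2.INTER_CUBIC))
E
```

```text
t 49.52 pos [0.3947 0.3203 0.1945] yaw -0.4 F [-1.  -0.7  0.1] w 1.002 q6 0.57
turn total share -0.0 rows>= 0.0  shift shares total x,y,z: 0.0 0.0 -0.0
```

View pics/ac1.png

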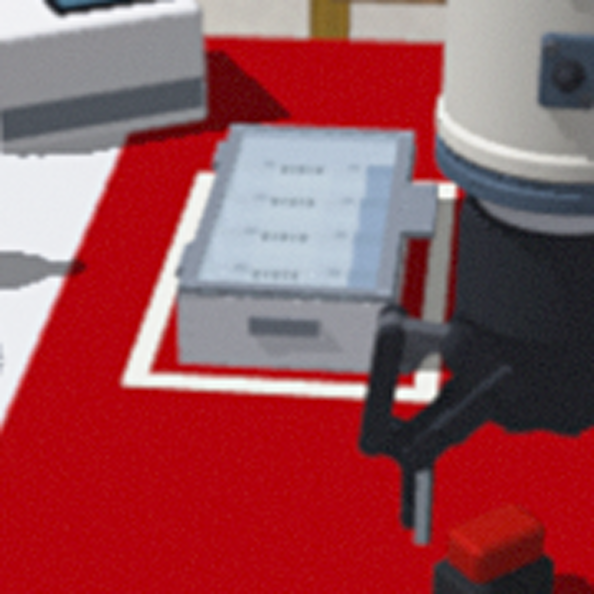

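View pics/ac2.png

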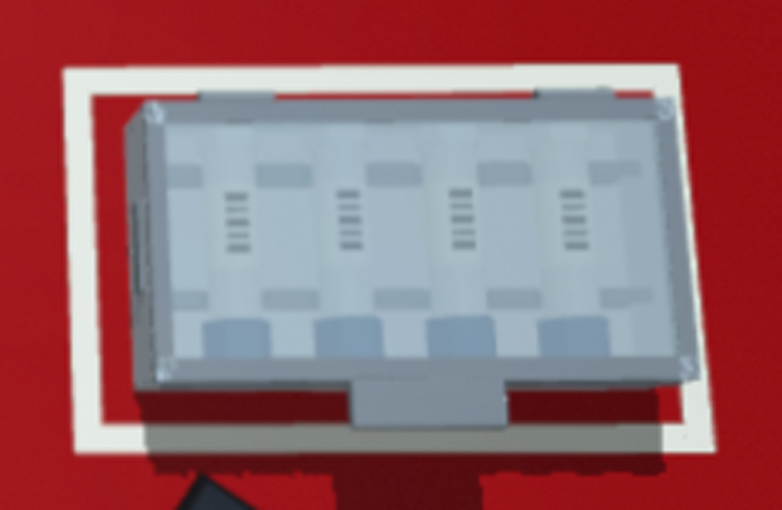

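View pics/top_ac.png

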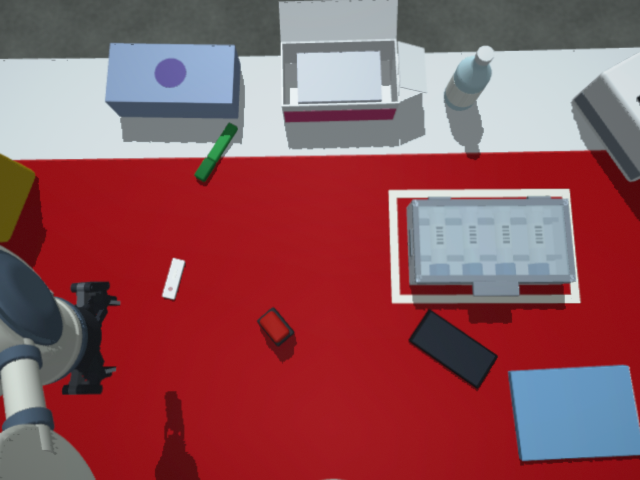

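```bash
python3 - <<'E'
from h import *
F=-.075;B=.075;L=.14;Z=.0625
f=lambda a,b:(370+a/3.4,170+b/3.4)
obs=[('top',f(155,383),(F,L,Z)),('top',f(698,379),(F,-L,Z)),('top',f(670,98),(B,-L,Z)),('top',f(147,102),(B,L,Z)),('side',(240+179/3.3,100+361/3.3),(B,L,0))]
x,r=fitcase(obs,(.55,-.296,0));print(x.round(4),r.round(1))
O=np.array([.5507,-.2959,-.0103])
C=case_pts(x,[(a,b,0) for a in(F,B) for b in(-L,L)])
for q in C: print('corner in outline mm',(incase(q,O)*1000).round(1))
d=np.load('top_ac.npy');W=cloud('top',d)
m=(abs(W[...,0]-x[0])<.06)&(abs(W[...,1]-x[1])<.12);print(np.nanpercentile(W[...,2][m],[5,50,95]).round(4))
a=cv2.imread('pics/top0.png').astype(int);b=cv2.imread('pics/top_ac.png').astype(int)
for n,(u,v) in dict(stamp=(276,327),hl=(216,153),cass=(174,280),phone=(452,348)).items(): print(n,np.abs(a-b)[v-35:v+35,u-35:u+35].mean().round(1))
E
```

```text
[ 0.5502 -0.2936 -0.01  ] [[-0.1 -0.5]
 [ 0.3  0.1]
 [ 0.5 -0.1]
 [-1.1 -0. ]
 [ 0.6  0. ]]
corner in outline mm [ -75.4 -137.8]
corner in outline mm [-75.5 142.2]
corner in outline mm [  74.6 -137.7]
corner in outline mm [ 74.5 142.3]
[0.0606 0.0631 0.0656]
stamp 5.4
hl 0.8
cass 18.7
phone 1.7
```

```bash
python3 -c "
from station import arm
print(arm.finish_job())"
```

```text
the job is handed in; nothing more can be done
None
```

I packed all four tubes, shut the lid and slid the closed case into the taped outline, then handed the job in at about 50 s of the 210 s allowed.

- **Tubes:** each was lowered until contact was felt at the seating height, then released. The pictures show all four in their own grooves, caps towards the tab side.
- **Lid:** its top surface is level, about 63 mm above the table, so it is shut on the rim. The highest force I read was 37 N, from the fingertips pressing it closed.
- **Case:** the corners lie within about ±75.5 mm and ±142.3 mm of the outline's centre, against outer tape edges at ±110 and ±175 mm. Its angle matches the outline's to within about 0.1°, by a fit good to a few millimetres.
- **Other things:** before and after pictures show little change around the stamp, highlighter and phone. The cassette's comparison patch did change (18.7, against 5.4 or less for the others). I put that down to the tubes removed beside it, since the cassette itself looks to be in the same place.

I saw no sign of the tubes or the case being knocked during the run, and no checks failed. At the end the gripper was clear of everything.

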